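# Fish the dropped clamp bow out from behind the buffer guard

## Task

The blue U-shaped clamp bow has dropped behind the clear guard of the buffing machine: use the hooked rod to draw it out onto the open bench in front of the guard. Then put the hooked rod back on its rest as it lay, hook pointing down, and lay the bow level on the wooden rack with one leg resting in each notch. Do not reach under the guard for the bow with the gripper, and leave everything else on the bench where it stands.

Things in the scene. Friction and masses are not known exactly. Their poses are not given: they have to be found in the camera images.
- guard_mouth (a point): Fixed clear guard of the green buffing machine. Point: middle of its mouth, at bench level. x axis: level, in under the guard; y along the mouth; z up. Mouth 300 mm wide, open from the bench to 70 mm up. Inside: bare bench, side walls at y = +-150, the machine at x = 240, nothing lower than 110 mm above the bench
- guard_brow (a point): Top front edge of the guard's leaning shield (middle), 230 mm up and 100 mm in front of the mouth; axes as guard_mouth. The 5 mm clear shield leans out from the mouth's upper edge at 32 degrees from vertical; a 12 mm strip caps it; a clear roof runs back from it. An upright gripper fouls it before the rod reaches the bow: lean the gripper back some 40 degrees, fingers pointing in under the guard
- bow_mid (a point): Clamp bow: U of 12 mm round blue-painted steel bar, red leg ends, about 0.18 kg, lying flat. Point: centre of the crossbar, on the bar's centre line (6 mm up as it lies). x axis: from the crossbar along the legs; y along the crossbar. Crossbar 120 mm, legs 100 mm between centre lines (tips at x = 106). Starts behind the guard, crossbar nearest the mouth 65 to 90 mm in, legs pointing inwards within 20 degrees
- bow_end_l (a point): centre of the bow's leg end on its +y side (100, 60, 0 mm from bow_mid)
- bow_end_r (a point): centre of the bow's leg end on its -y side (100, -60, 0 mm from bow_mid)
- bow: The clamp bow as a whole; axes as bow_mid, origin 6 mm below bow_mid. It balances about 31 mm from its crossbar towards the leg ends
- hook_grip (a point): Hooked rod, 200 mm long, about 0.12 kg. Point: centre of its wooden handle, a bar 100 long (x), 22 wide (y), 20 mm high (z). x axis: along the rod towards the hook; z up as it lies on its rest. An 8 mm steel shank runs from the handle along the x axis to x = 146 mm, where an 8 mm prong bends straight down to 30 mm below the rod's axis
- hook_prong (a point): lowest point of the hook's prong (146, 0, -30 mm from hook_grip; same axes)
- hook: The hooked rod as a whole; axes as hook_grip, origin 10 mm below hook_grip
- rest_grip (a point): Fixed rest of the hooked rod. Point: where hook_grip lies when the rod is at rest, 46 mm above the bench. x axis: along the rod towards the hook; z up. The handle's rear lies on a block (x = -48 to -32, top 36 mm up) between lips 34 mm apart, 8 mm high; the shank lies in a fork (x = 68 to 82, floor 42 mm up), 22 mm wide, 12 mm deep. Base plate 60 mm wide, 6 mm thick, x = -70 to 110
- rack_mid (a point): Fixed wooden rack with two notches. Point: midway between them, 56 mm up, the height of a resting leg's centre line. x axis: along the notches; y from notch to notch; z up. Notches at y = +-60, each 20 mm wide, 14 mm deep, 70 mm long (x = -35 to 35), rims 64 mm above the bench; legs may point either way along x. With the crossbar some 50 mm from the middle, outside the blocks, the bow rests safely
- rack: The rack as a whole; axes as rack_mid, origin on the bench below it. Its two notched blocks are 40 mm wide; between and beside them is only a base plate 110 x 190 mm, 10 mm thick
- jar_red: Bystander, to be left alone: red pigment jar, white lid, 52 mm across, 48 mm tall, origin under its centre, z up
- jar_blue: Bystander, to be left alone: blue pigment jar, white lid, 52 mm across, 48 mm tall, origin under its centre, z up
- jar_green: Bystander, to be left alone: green pigment jar, white lid, 52 mm across, 48 mm tall, origin under its centre, z up
- squeeze_bottle: Bystander, to be left alone: white squeeze bottle, 60 mm across, 185 mm tall, origin under its centre, z up
- dye_bottle: Bystander, to be left alone: black dye dropper bottle, 36 mm across, 105 mm tall, origin under its centre, z up
- mould: Bystander, to be left alone: white plastic mould trough, 150 x 60 x 50 mm, origin under its centre, z up
- wood_blank: Bystander, to be left alone: turning blank of brown wood, 150 x 45 x 35 mm, origin under its centre, z up

How it is judged:
By the outcome, as a careful person would: the job done as asked, in the order asked, and still so for the second after the job is handed in, with the robot touching nothing.
It also fails if it takes over 69 s, if anything falls off the work surface, if the arm or the gripper's body presses on something with over 40 N, if the wrist force passes 120 N, or if a joint passes its speed limit or range.

## Robot

A 7-joint arm with a two-finger parallel gripper is mounted at the origin on the work surface. World frame = base frame: x ahead of the robot, y to its left, z up, the work surface at z = 0. Lengths are in m, angles in rad, forces in N, time in s.
With the tool pointing down it reaches from about 0.425 to 1.025 m from the base axis. Payload 3.6 kg.
Tool frame: the origin (TCP) lies at the very end of the fingers, on their centre line; the grasp point (between the pads) lies 19 mm behind it; z points along the fingers, y is the direction in which the jaws open and shut (so a half turn about z gives the same grasp; the last joint's range is limited). The gripper opens to 85 mm and grips with 20 to 120 N. Pads are 22 mm wide; open, the fingers measure 114 mm over their backs; the gripper's body (76 mm by 85 mm) begins 54 mm behind the grasp point. The pads swing forward as they close: fully open they stand 13 mm farther back than shut.
Start: joints at [1.137, 0.591, 0.048, 1.609, -0.033, 0.943, -0.034], TCP at [0.242, -0.684, 0.231] pointing down, gripper open.
Joint ranges: [-2.69, 2.69], [-0.47, 2.24], [-1.27, 1.36], [0.19, 2.51], [-1.53, 4.68], [0.08, 2.07], [-3.09, 3.09]. Speed limits (rad/s): [2.57, 2.57, 3.14, 3.14, 3.14, 3.14, 3.14].

## Interface

Orientations are given as a unit quaternion [x, y, z, w].
In Python, from plant import robot, eyes, hand_in gives the robot as it stands.
- The arm moves only by the tool jog_arm, never from a script. Its argument "rows" is a list that holds one entry, the list of rows, each a list of 7 numbers: the shift along the tool's x, y, z in mm, then the turn, a rotation vector about the tool's x, y, z in degrees, then the closure, from -1 (fully open) to 1 (shut). A call has 1 to 8 rows; each row shifts and turns the pose as measured when the row begins, along the tool's axes as they then stand; what a row does not reach is not made up. A row lasts 1/10 s, in which the tool goes at most 50 mm and 8.59 degrees, less where a joint would pass 70% of its speed; a pose out of reach is approached as far as the arm can. A call with a gripper value outside its range is refused whole. The fingers move at their own pace and stop on an object; the grip force is fixed at half the most. Time passes only in rows, so rows that do not move let the fingers close. It gives the time, the measured TCP pose, the force and the opening at its end, in the units of the state.
- robot.get_state(): the state, without advancing time (a new reading comes with each control period).
- eyes.snapshot(name): name is "scene" or "top" or "wrist"; returns a dict with "img" (400x640x3 uint8, red, green, blue), "z_map" (400x640 float32, m along the optical axis (not along the pixel's ray), 0 where there is no reading), "mtx" (3x3 intrinsics, pixels), "R" (3x3) and "t" (3): a world point X has camera coordinates R X + t; the wrist camera has in their place "hand_eye" (4x4, takes a point from camera to tool coordinates, whose origin is the TCP and whose axes are the flange's). Camera axes: x right, y down, z forward; pixel columns grow to the right and rows downward; lengths in m; the calibration is good to about 2 mm. The wrist camera is an equidistant fisheye: a pixel r from the principal point sees the ray r / f radians off the axis. A picture is of the moment at which its call begins: read the wrist's pose just before it.
- hand_in(): hands the job in, once; it reports no verdict.
The state is a dict: "t": time; "joint_pos": joint angles; "qvel": joint speeds; "tau": joint torques, N m; "tcp_pos": TCP position; "tool_rot": TCP orientation; "wrist_force": force on the tool from outside, world axes, zero at the start; "torque": the same for the moment, N m; "width": finger opening in m.
Only numpy, scipy, OpenCV 4.12 (cv2) and the standard library are available. Lean on these libraries where they do the work, as an engineer would, in place of code of your own. Each camera call takes 0.05 s, during which the arm holds its last target.

## Working session

There is one attempt and no reset: what is moved stays moved. The work goes in short steps, Python scripts to look and compute and a tool call to move; the robot and the scene stay as the last step left them, time stands still between calls to the robot, and variables do not carry over. Pictures are saved under pics/ and viewed, and the job is handed in when it is done.

Besides the shell and the picture viewer there is one more tool, called after ">>>" by a JSON object that holds its "op" and its "data", one argument or row to a line. jog_arm: Moves the arm, as the interface text tells. Its arguments: {"type":"object","properties":{"rows":{"type":"array","items":{"type":"array","items":{"type":"array","items":{"type":"number"}}}}},"required":["rows"]}

```bash
ls; mkdir -p pics
python3 - <<'E'
from plant import robot, eyes
import cv2, pickle
print(robot.get_state())
for n in ["scene","top"]:
    s=eyes.snapshot(n); cv2.imwrite(f"pics/{n}0.png",s["img"][:,:,::-1]); pickle.dump(s,open(f"{n}0.pkl","wb"))
    print(n,s["mtx"],s["R"],s["t"])
E
```

```text
pics
{'t': 0.0, 'joint_pos': array([ 1.13745013,  0.59212916,  0.04830848,  1.60983384, -0.03327781,
        0.94267323, -0.03370803]), 'qvel': array([-9.93717854e-04,  2.67072438e-04, -3.00649674e-05, -4.34982557e-04,
        7.99453193e-04,  5.61915778e-04, -3.88946992e-04]), 'tau': array([ 4.63997985e-04, -5.48686087e+01,  1.54670812e+00, -1.98121083e+01,
        9.45363077e-03,  8.61215492e-03, -9.18131235e-06]), 'tcp_pos': array([ 0.24139421, -0.68275875,  0.23012961]), 'tool_rot': array([ 9.85590554e-01,  1.69144928e-01, -2.62842617e-04, -1.08829068e-03]), 'wrist_force': array([-0.46601748,  0.14599936,  0.04812409]), 'torque': array([ 0.04242999, -0.04694501,  0.03176153]), 'width': 0.08554462096516614}
scene [[373.09301672   0.         313.4165158 ]
 [  0.         373.09301672 200.93775029]
 [  0.           0.           1.        ]] [[-0.62409908  0.78133807 -0.00334127]
 [ 0.7483017   0.59646967 -0.29029036]
 [-0.22482194 -0.18367022 -0.95693278]] [ 0.31992104 -0.37471677  1.48441647]
top [[470.20349586   0.         320.10270006]
 [  0.         470.20349586 198.7191135 ]
 [  0.           0.           1.        ]] [[ 0.02602689 -0.99965485 -0.0035759 ]
 [-0.99281297 -0.02543044 -0.11694312]
 [ 0.11681182  0.00659386 -0.99313218]] [-0.01404481  0.53634118  1.28091721]
```

View pics/scene0.png

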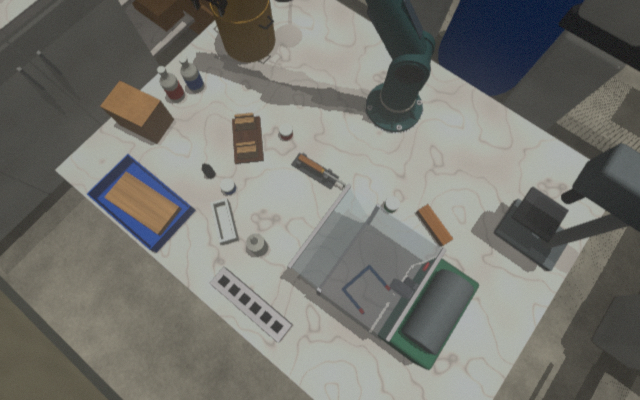

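View pics/top0.png

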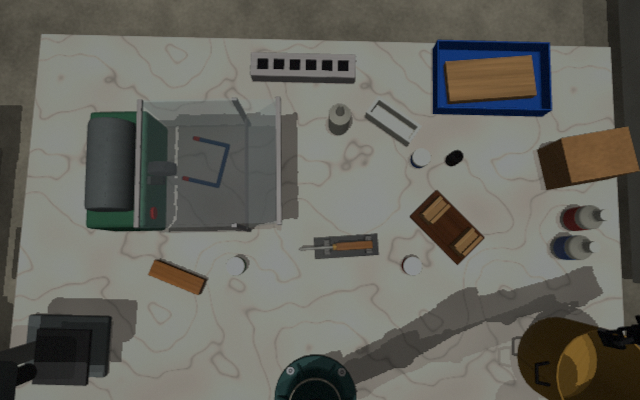

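```bash
cat > h.py <<'E'
import numpy as np, cv2, pickle
from scipy.spatial.transform import Rotation as Rot
def ray(s,u,v):
    d=np.linalg.inv(s["mtx"])@np.array([u,v,1.0]); R=np.array(s["R"]);t=np.array(s["t"])
    return -R.T@t, R.T@d
def onz(s,u,v,z):
    c,d=ray(s,u,v); return c+d*(z-c[2])/d[2]
def tri(s1,p1,s2,p2):
    c1,d1=ray(s1,*p1);c2,d2=ray(s2,*p2)
    A=np.stack([d1,-d2],1); k=np.linalg.lstsq(A,c2-c1,rcond=None)[0]
    a=c1+k[0]*d1;b=c2+k[1]*d2
    return (a+b)/2, np.linalg.norm(a-b)
def proj(s,X):
    c=np.array(s["R"])@np.array(X)+np.array(s["t"]); p=s["mtx"]@c; return p[:2]/p[2]
def crop(s,u0,v0,u1,v1,k,fn):
    im=s["img"][v0:v1,u0:u1,::-1]
    im=cv2.resize(im,None,fx=k,fy=k,interpolation=cv2.INTER_CUBIC)
    cv2.imwrite(fn,im)
def load(n): return pickle.load(open(n,"rb"))
E
python3 - <<'E'
from h import *
t=load("top0.pkl");s=load("scene0.pkl")
crop(t,80,90,300,250,3.6,"pics/a.png")
crop(t,290,180,490,270,4,"pics/b.png")
crop(s,280,170,480,370,3,"pics/c.png")
crop(s,220,100,370,200,5,"pics/d.png")
E
```

```text
(no output)
```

View pics/a.png

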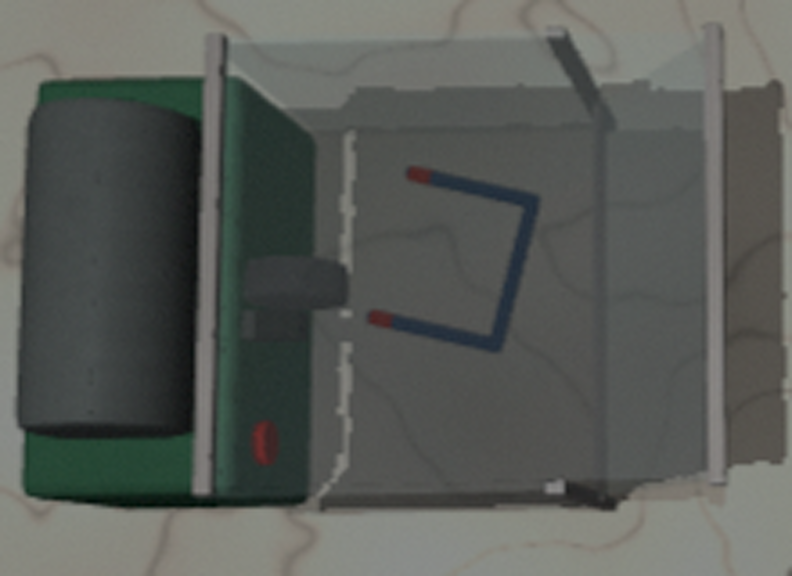

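View pics/b.png

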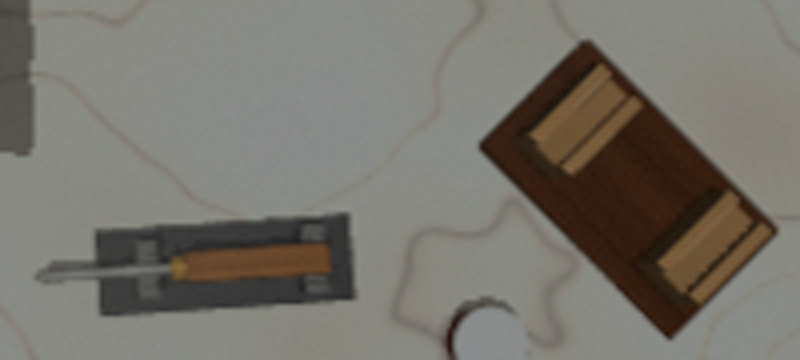

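View pics/c.png

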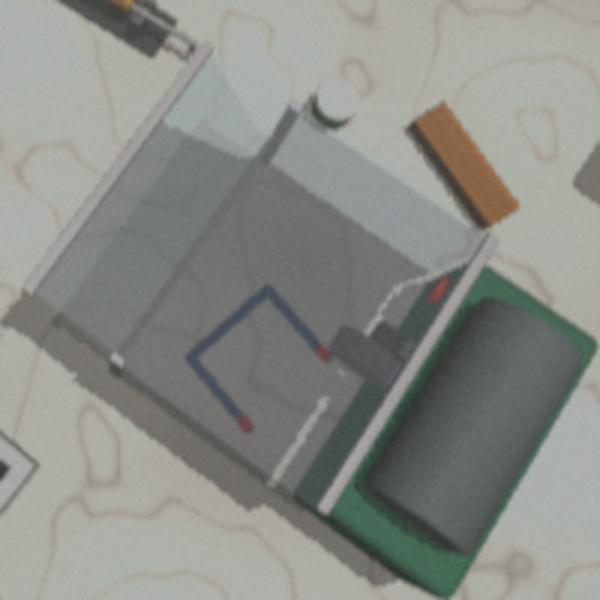

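View pics/d.png

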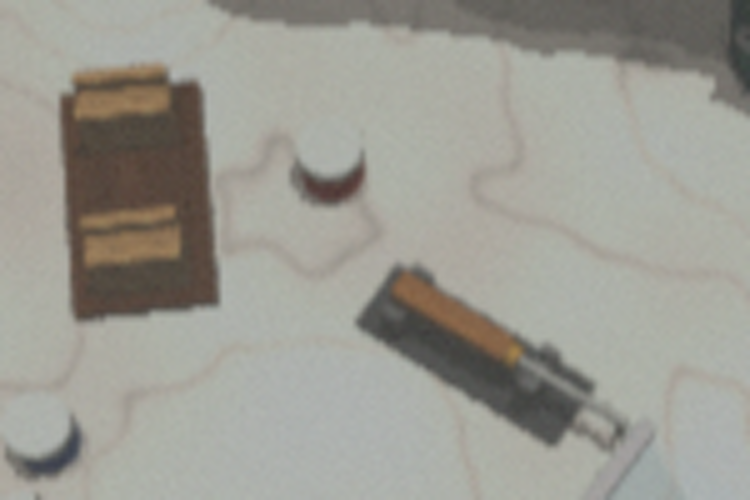

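Run:
```python
from h import *
np.set_printoptions(precision=4,suppress=True)
t=load("top0.pkl");s=load("scene0.pkl")
A=lambda x,y:(80+x/3.6,90+y/3.6)
B=lambda x,y:(290+x/4,180+y/4)
C=lambda x,y:(280+x/3,170+y/3)
D=lambda x,y:(220+x/5,100+y/5)
P={}
def T(n,p,q):
    X,e=tri(t,p,s,q);P[n]=X;print(n,X,"gap",round(e*1000,1))
T("cornerL(right leg far x)",A(534,203),C(192,357))
T("cornerR",A(496,343),C(267,292))
T("endfar",A(410,173),C(247,428))
T("endnear",A(371,318),C(326,355))
T("browfar",A(713,30),C(32,288))
T("brownear",A(717,480),C(206,48))
T("handle rear",B(330,258),D(405,285))
T("handle front",B(174,267),D(515,355))
T("hook bend",B(45,270),D(622,430))
for n,p in dict(bl=A(534,203),br=A(496,343),ef=A(410,173),en=A(371,318)).items(): print(n,onz(t,*p,.006))
for n,p in dict(bl=C(192,357),br=C(267,292),ef=C(247,428),en=C(326,355)).items(): print(n,"scene",onz(s,*p,.006))
print("rack base top", [onz(t,*B(*p),.010) for p in [(587,40),(480,145),(670,338),(777,230)]])
print("rack base scene", [onz(s,*D(*p),.010) for p in [(78,318),(217,303),(198,82),(65,95)]])
```

```text
cornerL(right leg far x) [ 0.6867  0.2722 -0.0057] gap 2.6
cornerR [ 0.5724  0.2967 -0.0076] gap 0.8
endfar [ 0.7092  0.37   -0.0007] gap 3.1
endnear [0.5892 0.3926 0.0049] gap 3.4
browfar [0.7543 0.1081 0.2321] gap 3.4
brownear [0.453  0.093  0.2262] gap 1.2
handle rear [ 0.4112 -0.1443  0.0362] gap 7.2
handle front [ 0.4043 -0.0408  0.043 ] gap 1.2
hook bend [0.3986 0.0504 0.0287] gap 4.7
bl [0.6847 0.2686 0.006 ]
br [0.5707 0.2933 0.006 ]
ef [0.7068 0.3695 0.006 ]
en [0.5882 0.3938 0.006 ]
bl scene [0.6872 0.2731 0.006 ]
br scene [0.5747 0.2965 0.006 ]
ef scene [0.7105 0.3681 0.006 ]
en scene [0.5903 0.391  0.006 ]
rack base top [array([ 0.5725, -0.3306,  0.01  ]), array([ 0.4957, -0.255 ,  0.01  ]), array([ 0.3642, -0.3878,  0.01  ]), array([ 0.4413, -0.4634,  0.01  ])]
rack base scene [array([ 0.5756, -0.3247,  0.01  ]), array([ 0.5011, -0.2508,  0.01  ]), array([ 0.3686, -0.385 ,  0.01  ]), array([ 0.4421, -0.459 ,  0.01  ])]
```

```bash
cat >> h.py <<'E'
RX=np.array([-0.06,0.998,0.0]); RX/=np.linalg.norm(RX)
def lean(d,deg):
    # tool rot: z leaning from down toward horizontal dir d by deg, tool x ~ d
    d=np.array([d[0],d[1],0.0]);d/=np.linalg.norm(d); a=np.radians(deg)
    z=np.sin(a)*d+np.cos(a)*np.array([0,0,-1.0]); x=np.cos(a)*d+np.sin(a)*np.array([0,0,1.0])
    y=np.cross(z,x); return Rot.from_matrix(np.stack([x,y,z],1))
def plan(st,pos,rot,n=None,g=-1,show=True):
    p0=np.array(st["tcp_pos"]);r0=Rot.from_quat(st["tool_rot"]); dr=(r0.inv()*rot).as_rotvec()
    D=np.linalg.norm(pos-p0);A=np.degrees(np.linalg.norm(dr))
    m=int(np.ceil(max(D/.045,A/8.0,1))); n=n or m
    print(f"dist {D*1000:.0f}mm ang {A:.1f} rows {n} (min {m})")
    P=p0;Rr=r0
    for k in range(1,n+1):
        Pn=p0+(pos-p0)*k/n; Rn=r0*Rot.from_rotvec(dr*k/n)
        tr=Rr.inv().apply(Pn-P)*1000; rv=np.degrees((Rr.inv()*Rn).as_rotvec())
        print([float(round(v,1)) for v in np.r_[tr,rv]]+[g],end=",\n" if k<n else "\n"); P=Pn;Rr=Rn
E
python3 - <<'E'
from h import *
from plant import robot
np.set_printoptions(precision=4,suppress=True)
t=load("top0.pkl");s=load("scene0.pkl")
for nm,c,roi in [("top",t,(310,230,385,260)),("scene",s,(285,150,330,180))]:
    hsv=cv2.cvtColor(c["img"],cv2.COLOR_RGB2HSV); u0,v0,u1,v1=roi
    m=np.zeros(hsv.shape[:2],np.uint8); m[v0:v1,u0:u1]=cv2.inRange(hsv,(5,80,60),(30,255,255))[v0:v1,u0:u1]
    pts=cv2.findNonZero(m); r=cv2.minAreaRect(pts); print(nm,len(pts),r)
    zc=np.median(c["z_map"][m>0]); print("zc",zc)
    u,v=pts[:,0,0].mean(),pts[:,0,1].mean()
    print(onz(c,u,v,.056), [onz(c,*p,.056)[:2] for p in cv2.boxPoints(r)])
    for (uu,vv) in [(u,v)]:
        cc,d=ray(c,u,v); print("depth pt",cc+d*c["z_map"][int(v),int(u)])
rot=lean(RX,40)
H=np.array([.408,-.094,.046]); tcp=H+.019*rot.as_matrix()[:,2]
print(tcp)
plan(robot.get_state(),tcp+np.array([0,-.05,.17]),rot)
E
```

```text
top 318 ((352.12542724609375, 245.31895446777344), (8.153047561645508, 40.11161804199219), 86.05481719970703)
zc 1.273327
[ 0.409 -0.092  0.056] [array([ 0.4147, -0.0352]), array([ 0.425 , -0.1434]), array([ 0.4031, -0.1453]), array([ 0.3929, -0.0373])]
depth pt [ 0.4091 -0.0922  0.0529]
scene 150 ((311.1294250488281, 163.58236694335938), (28.6077938079834, 5.598844528198242), 32.47119140625)
zc 1.3557657
[ 0.4127 -0.0917  0.056 ] [array([ 0.4275, -0.1418]), array([ 0.4062, -0.145 ]), array([ 0.3986, -0.0387]), array([ 0.4197, -0.0359])]
depth pt [ 0.4128 -0.0916  0.0564]
[ 0.4073 -0.0818  0.0314]
dist 576mm ang 82.7 rows 13 (min 13)
[26.2, -35.7, 2.3, 2.0, 2.6, -5.4, -1],
[29.3, -32.9, 4.7, 2.0, 2.6, -5.4, -1],
[32.0, -29.8, 7.2, 2.0, 2.6, -5.4, -1],
[34.3, -26.4, 9.7, 2.0, 2.6, -5.4, -1],
[36.1, -22.7, 12.2, 2.0, 2.6, -5.4, -1],
[37.4, -18.7, 14.6, 2.0, 2.6, -5.4, -1],
[38.3, -14.6, 16.9, 2.0, 2.6, -5.4, -1],
[38.7, -10.3, 19.1, 2.0, 2.6, -5.4, -1],
[38.5, -5.9, 21.1, 2.0, 2.6, -5.4, -1],
[37.9, -1.5, 23.0, 2.0, 2.6, -5.4, -1],
[36.7, 2.9, 24.7, 2.0, 2.6, -5.4, -1],
[35.1, 7.1, 26.2, 2.0, 2.6, -5.4, -1],
[32.9, 11.3, 27.4, 2.0, 2.6, -5.4, -1]
```

>>> {"op": "jog_arm", "data": {
  "rows": [
    [[26,-36,2,2,2.6,-5.4,-1],[29,-33,4,2,2.6,-5.4,-1],[32,-30,6,2,2.6,-5.4,-1],[34,-26,9,2,2.6,-5.4,-1],[36,-23,12,2,2.6,-5.4,-1],[37,-19,14,2,2.6,-5.4,-1],[38,-15,16,2,2.6,-5.4,-1],[38,-10,19,2,2.6,-5.4,-1]]
  ]
}}

```text
t: 0.9
tcp_pos: [0.3366, -0.3366, 0.2152]
tool_rot: [0.823, 0.52, 0.153, -0.169]
wrist_force: [0.4, -0.5, -0.2]
width: 0.0856
```

```bash
sed -i 's/RX=np.array(\[-0.06,0.998,0.0\])/RX=np.array([-0.07,0.998,0.0])/' h.py
python3 - <<'E'
from h import *
from plant import robot
rot=lean(RX,40)
H=np.array([.409,-.094,.046]); tcp=H+.019*rot.as_matrix()[:,2]
st=robot.get_state();print(st["joint_pos"])
plan(st,tcp+np.array([0,-.05,.17]),rot)
E
```

```text
[ 1.18205731  0.47795237 -0.37382318  1.99949438 -0.23150006  0.99108951
  0.53550964]
dist 217mm ang 31.3 rows 5 (min 5)
[37.7, -3.1, 21.5, 1.9, 2.5, -5.4, -1],
[36.8, 1.1, 23.1, 1.9, 2.5, -5.4, -1],
[35.4, 5.3, 24.6, 1.9, 2.5, -5.4, -1],
[33.6, 9.4, 25.9, 1.9, 2.5, -5.4, -1],
[31.4, 13.4, 26.9, 1.9, 2.5, -5.4, -1]
```

>>> {"op": "jog_arm", "data": {
  "rows": [
    [[38,-3,21,2,2.5,-5.4,-1],[37,1,23,2,2.5,-5.4,-1],[35,5,25,2,2.5,-5.4,-1],[34,9,26,2,2.5,-5.4,-1],[31,13,27,2,2.5,-5.4,-1],[0,0,0,0,0,0,-1]]
  ]
}}

```text
t: 1.5
tcp_pos: [0.406, -0.1191, 0.2019]
tool_rot: [0.63, 0.694, 0.234, -0.259]
wrist_force: [0.2, -0.5, 0.2]
width: 0.0857
```

Run:
```python
from h import *
from plant import robot,eyes
rot=lean(RX,40)
H=np.array([.409,-.094,.046]); tcp=H+.019*rot.as_matrix()[:,2]
st=robot.get_state();print(st["joint_pos"],st["t"])
s=eyes.snapshot("wrist");s["st"]=st;pickle.dump(s,open("w1.pkl","wb"));cv2.imwrite("pics/w1.png",s["img"][:,:,::-1])
print(s["mtx"],s["hand_eye"])
plan(st,tcp+np.array([0,-.05,.17]),rot)
```

```text
[ 1.03149149  0.5819246  -0.64609167  2.10063583 -0.33640724  0.95798629
  0.75191289] 1.5
[[309.70691629   0.         325.07658428]
 [  0.         309.70691629 198.63455156]
 [  0.           0.           1.        ]] [[-1.14400336e-04 -9.56661006e-01 -2.91203891e-01  7.46101425e-02]
 [ 9.99999788e-01 -2.96047256e-04  5.79719433e-04  2.11738412e-04]
 [-6.40805089e-04 -2.91203763e-01  9.56660837e-01 -1.42501253e-01]
 [ 0.00000000e+00  0.00000000e+00  0.00000000e+00  1.00000000e+00]]
dist 13mm ang 1.8 rows 1 (min 1)
[-10.0, 0.9, -8.1, -1.0, -0.8, 1.2, -1]
```

View pics/w1.png

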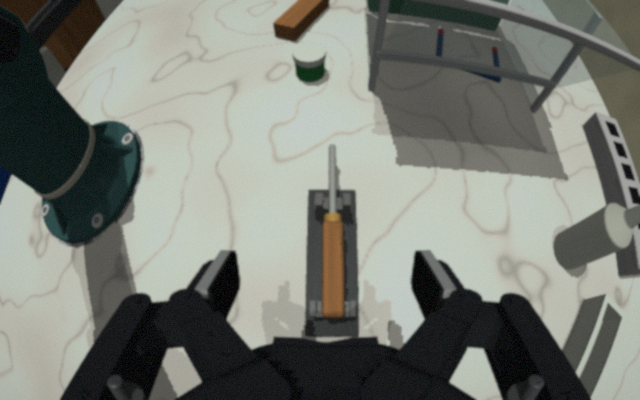

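```bash
cat >> h.py <<'E'
def wray(s,u,v,st=None):
    st=st or s["st"]; m=s["mtx"]; x=(u-m[0,2])/m[0,0];y=(v-m[1,2])/m[1,1]; th=np.hypot(x,y)
    d=np.array([x/th*np.sin(th),y/th*np.sin(th),np.cos(th)]) if th>1e-9 else np.array([0,0,1.0])
    E=s["hand_eye"];Rt=Rot.from_quat(st["tool_rot"]).as_matrix();p=np.array(st["tcp_pos"])
    return p+Rt@E[:3,3], Rt@E[:3,:3]@d
def wonz(s,u,v,z):
    c,d=wray(s,u,v); return c+d*(z-c[2])/d[2]
def wrt(r1,r2):
    c1,d1=r1;c2,d2=r2;k=np.linalg.lstsq(np.stack([d1,-d2],1),c2-c1,rcond=None)[0]
    a=c1+k[0]*d1;b=c2+k[1]*d2; return (a+b)/2,np.linalg.norm(a-b)
E
python3 - <<'E'
from h import *
np.set_printoptions(precision=4,suppress=True)
w=load("w1.pkl");t=load("top0.pkl");s=load("scene0.pkl")
for n,u,v,z in [("rear",334,317,.056),("front",333,220,.056),("ferr",333,214,.05),("bend",332,148,.05),("plate rl",305,334,.006),("plate rr",358,335,.006),("plate fl",309,191,.006),("plate fr",354,191,.006)]: print(n,wonz(w,u,v,z))
B=lambda x,y:(290+x/4,180+y/4)
print("plate top",[onz(t,*B(*p),.006) for p in [(97,232),(101,314),(355,297),(349,214)]])
D=lambda x,y:(220+x/5,100+y/5)
for n,p,q,wv in [("rear",B(330,258),D(405,285),(334,317)),("ferr",B(172,267),D(518,357),(333,214)),("bend",B(42,269),D(622,430),(332,148))]:
    print(n,wrt(ray(t,*p),wray(w,*wv)),wrt(ray(s,*q),wray(w,*wv)))
E
```

```text
rear [ 0.4173 -0.1443  0.056 ]
front [ 0.4074 -0.0455  0.056 ]
ferr [ 0.4068 -0.0366  0.05  ]
bend [0.3985 0.0467 0.05  ]
plate rl [ 0.3884 -0.1649  0.006 ]
plate rr [ 0.4469 -0.1608  0.006 ]
plate fl [0.3736 0.0084 0.006 ]
plate fr [0.4301 0.0139 0.006 ]
plate top [array([0.4277, 0.0136, 0.006 ]), array([0.3705, 0.0092, 0.006 ]), array([ 0.3869, -0.1686,  0.006 ]), array([ 0.4449, -0.1637,  0.006 ])]
rear (array([ 0.4147, -0.1445,  0.064 ]), np.float64(0.004706012149997004)) (array([ 0.4149, -0.1412,  0.0447]), np.float64(0.007519161802909549))
ferr (array([ 0.4053, -0.0386,  0.055 ]), np.float64(0.0031125132398120785)) (array([ 0.4069, -0.0369,  0.0508]), np.float64(0.00019865835027719247))
bend (array([0.3993, 0.0496, 0.0456]), np.float64(0.0018970967109883255)) (array([0.3992, 0.0542, 0.0377]), np.float64(0.0023971066542694207))
```

```bash
sed -i 's/RX=np.array(\[-0.07,0.998,0.0\])/RX=np.array([-0.092,0.996,0.0])/' h.py
cat >> h.py <<'E'
H=np.array([.411,-.0955,.046]); ROT=lean(RX,45); G=H-.010*RX
TCPG=G+.019*ROT.as_matrix()[:,2]
E
python3 - <<'E'
from h import *
from plant import robot
st=robot.get_state();print(st["tcp_pos"],TCPG)
plan(st,TCPG+np.array([0,0,.08]),ROT)
E
```

```text
[ 0.40544638 -0.12175553  0.20142361] [ 0.41068405 -0.09207953  0.03256497]
dist 94mm ang 4.3 rows 3 (min 3)
[-11.9, 2.7, 28.8, -0.0, 1.4, -0.0, -1],
[-12.7, 2.7, 28.5, -0.0, 1.4, -0.0, -1],
[-13.4, 2.7, 28.1, -0.0, 1.4, -0.0, -1]
```

>>> {"op": "jog_arm", "data": {
  "rows": [
    [[-12,2.7,29,0,1.4,0,-1],[-13,2.7,28.5,0,1.4,0,-1],[-13,2.7,28,0,1.4,0,-1],[0,0,0,0,0,0,-1]]
  ]
}}

```text
t: 1.95
tcp_pos: [0.4122, -0.0986, 0.1086]
tool_rot: [0.627, 0.681, 0.255, -0.278]
wrist_force: [-0.4, -0.6, 0.6]
width: 0.0856
```

Run:
```python
from h import *
from plant import robot,eyes
st=robot.get_state();print(st["joint_pos"],st["tcp_pos"])
s=eyes.snapshot("wrist");s["st"]=st;pickle.dump(s,open("w2.pkl","wb"));cv2.imwrite("pics/w2.png",s["img"][:,:,::-1])
plan(st,TCPG,ROT)
```

```text
[ 0.99242883  0.77558111 -0.62663963  2.13935307 -0.33816339  0.77793519
  0.80052337] [ 0.41221712 -0.09856164  0.10862102]
dist 76mm ang 0.8 rows 2 (min 2)
[-24.2, -0.4, 29.5, 0.2, 0.3, -0.2, -1],
[-24.4, -0.4, 29.4, 0.2, 0.3, -0.2, -1]
```

View pics/w2.png

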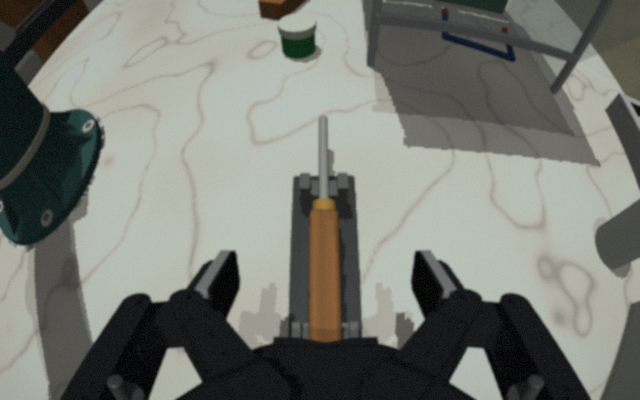

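Run:
```python
from h import *
np.set_printoptions(precision=4,suppress=True)
w=load("w1.pkl");w2=load("w2.pkl")
for n,a,b in [("bend",(332,147),(324,118)),("ferr",(333,213),(323,200)),("ferrback",(333,221),(323,208)),("rear",(334,317),(325,341)),("plate fl",(309,191),(293,177)),("fr",(354,191),(354,178))]:
    print(n,wrt(wray(w,*a),wray(w2,*b)))
for n,u,v,z in [("rear",325,341,.056),("front",323,208,.056),("bend",324,118,.05)]: print(n,wonz(w2,u,v,z))
```

```text
bend (array([0.3989, 0.0479, 0.0505]), np.float64(0.0010218073697082584))
ferr (array([ 0.4061, -0.0351,  0.0488]), np.float64(0.0011342963318478855))
ferrback (array([ 0.4073, -0.0503,  0.0659]), np.float64(0.0006194277302086884))
rear (array([ 0.4168, -0.1418,  0.0326]), np.float64(0.0037216749490647477))
plate fl (array([0.3742, 0.0038, 0.0155]), np.float64(0.0008874378475289188))
fr (array([ 0.4312,  0.0177, -0.0018]), np.float64(0.0013080153145314385))
rear [ 0.4159 -0.1407  0.056 ]
front [ 0.4066 -0.0457  0.056 ]
bend [0.3994 0.0484 0.05  ]
```

>>> {"op": "jog_arm", "data": {
  "rows": [
    [[-24,-0.4,29.5,0.2,0.3,-0.2,-1],[-24,-0.4,29,0.2,0.3,-0.2,-1],[-1,0,1,0,0,0,-1]]
  ]
}}

```text
t: 2.3
tcp_pos: [0.4151, -0.0986, 0.0347]
tool_rot: [0.626, 0.683, 0.257, -0.276]
wrist_force: [-0.4, -1.0, 1.3]
width: 0.085
```

Run:
```python
from h import *
from plant import robot
st=robot.get_state();print(st["joint_pos"],st["tcp_pos"],TCPG,st["wrist_force"])
plan(st,TCPG,ROT)
```

```text
[ 0.96514905  0.911683   -0.58990008  2.13649765 -0.30321475  0.655392
  0.84199875] [ 0.41507181 -0.09861125  0.03474086] [ 0.41068405 -0.09207953  0.03256497] [-0.35276905 -1.04683304  1.31471464]
dist 8mm ang 0.9 rows 1 (min 1)
[3.4, -3.8, 6.4, 0.5, 0.7, -0.0, -1]
```

>>> {"op": "jog_arm", "data": {
  "rows": [
    [[3.4,-4,6,0.5,0.7,0,-1],[0,0,0,0,0,0,-1]]
  ]
}}

```text
t: 2.5
tcp_pos: [0.4113, -0.0937, 0.0357]
tool_rot: [0.623, 0.683, 0.258, -0.282]
wrist_force: [-0.0, 0.1, 0.9]
width: 0.0853
```

Run:
```python
from h import *
from plant import robot
st=robot.get_state();print(st["tcp_pos"],TCPG,st["wrist_force"])
plan(st,TCPG,ROT)
```

```text
[ 0.41127422 -0.09374036  0.03572154] [ 0.41068405 -0.09207953  0.03256497] [-0.00712685  0.05081397  0.85986952]
dist 4mm ang 0.1 rows 1 (min 1)
[-1.0, -0.4, 3.4, 0.1, 0.1, -0.0, -1]
```

>>> {"op": "jog_arm", "data": {
  "rows": [
    [[-1,-0.4,3,0,0,0,0],[0,0,0,0,0,0,1],[0,0,0,0,0,0,1],[0,0,0,0,0,0,1],[0,0,0,0,0,0,1],[0,0,0,0,0,0,1],[0,0,0,0,0,0,1],[0,0,0,0,0,0,1]]
  ]
}}

```text
t: 3.3
tcp_pos: [0.4126, -0.0937, 0.0372]
tool_rot: [0.623, 0.684, 0.258, -0.278]
wrist_force: [0.2, -0.1, 0.6]
width: 0.021
```

Run:
```python
from h import *
from plant import robot
st=robot.get_state();pickle.dump(st,open("grip.pkl","wb"));print(st["tcp_pos"],st["tool_rot"],st["wrist_force"])
r=Rot.from_quat(st["tool_rot"])
print(r.as_matrix())
plan(st,st["tcp_pos"]+np.array([0,0,.06]),r,2,1)
```

```text
[ 0.41259174 -0.09374685  0.03718866] [ 0.62317784  0.68410488  0.25757937 -0.27803374] [ 0.17942704 -0.10270302  0.5736907 ]
[[-0.06869324  0.99586952 -0.05937296]
 [ 0.70940649  0.09060449  0.69895154]
 [ 0.70144399  0.00589368 -0.71270022]]
dist 60mm ang 0.0 rows 2 (min 2)
[21.0, 0.2, -21.4, 0.0, 0.0, 0.0, 1],
[21.0, 0.2, -21.4, 0.0, 0.0, 0.0, 1]
```

>>> {"op": "jog_arm", "data": {
  "rows": [
    [[7,0,-7,0,0,0,1],[14,0,-14,0,0,0,1],[20,0,-20,0,0,0,1],[0,0,0,0,0,0,1]]
  ]
}}

```text
t: 3.7
tcp_pos: [0.412, -0.0933, 0.0972]
tool_rot: [0.623, 0.684, 0.257, -0.279]
wrist_force: [0.6, 0.1, -1.2]
width: 0.0211
```

Run:
```python
from h import *
from plant import robot,eyes
np.set_printoptions(precision=4,suppress=True)
st=robot.get_state();print(st["tcp_pos"],st["wrist_force"],st["width"])
s=eyes.snapshot("wrist");s["st"]=st;pickle.dump(s,open("w3.pkl","wb"));cv2.imwrite("pics/w3.png",s["img"][:,:,::-1])
s=eyes.snapshot("top");pickle.dump(s,open("top3.pkl","wb"));crop(s,200,160,420,320,3.6,"pics/t3.png")
s=eyes.snapshot("scene");pickle.dump(s,open("scene3.pkl","wb"));crop(s,240,100,440,250,4,"pics/s3.png")
```

```text
[ 0.412  -0.0933  0.0972] [ 0.6029  0.131  -1.2074] 0.02107368422189941
```

View pics/w3.png

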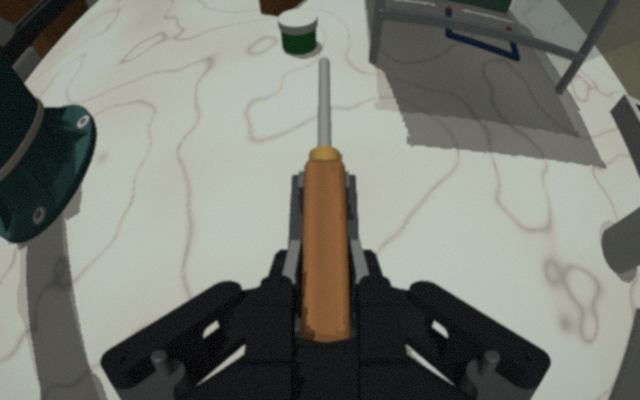

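View pics/t3.png

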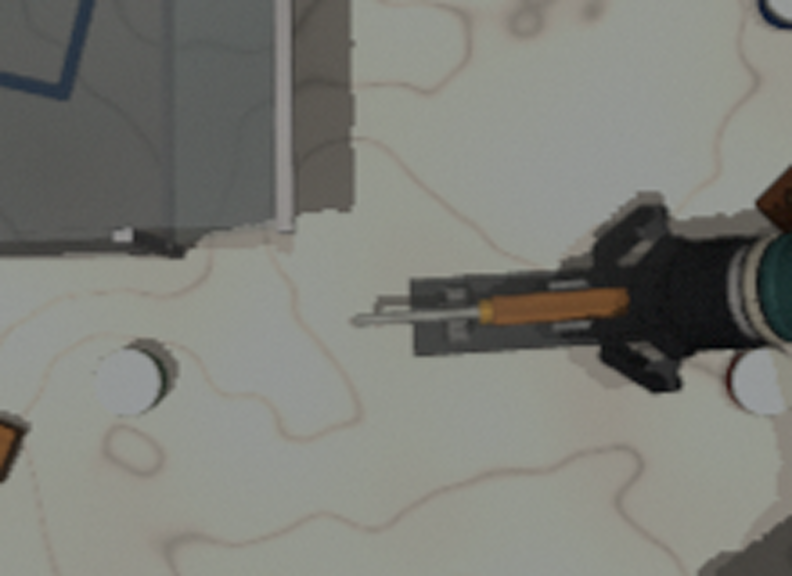

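View pics/s3.png

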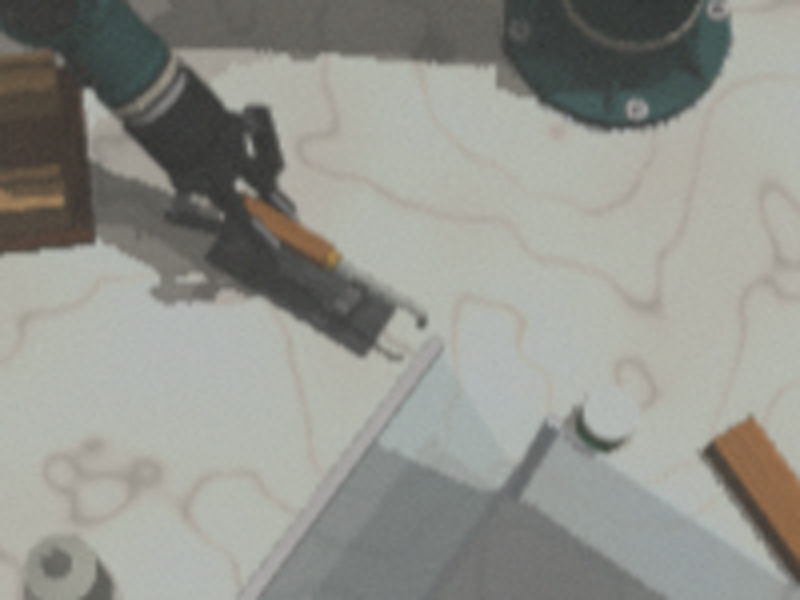

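Run:
```python
from h import *
np.set_printoptions(precision=4,suppress=True)
w=load("w3.pkl");t=load("top3.pkl");s=load("scene3.pkl")
st=w["st"];g=load("grip.pkl")
tb=(200+354/3.6,160+319/3.6); sb=(240+425/4,100+309/4); tf=(200+482/3.6,160+310/3.6); sf=(240+338/4,100+257/4); sp=(240+419/4,100+323/4)
print("bend w-t",wrt(wray(w,324,60),ray(t,*tb)),"w-s",wrt(wray(w,324,60),ray(s,*sb)),"t-s",tri(t,tb,s,sb))
print("ferr w-t",wrt(wray(w,324,149),ray(t,*tf)),"w-s",wrt(wray(w,324,149),ray(s,*sf)),"t-s",tri(t,tf,s,sf))
# expected from rigid grip
r=Rot.from_quat(st["tool_rot"]);rg=Rot.from_quat(g["tool_rot"])
for x,z in [(146,0),(57,0),(146,-30)]:
    X=H+RX*x/1000+np.array([0,0,z/1000]); loc=rg.inv().apply(X-g["tcp_pos"]); print(x,z,loc, r.apply(loc)+st["tcp_pos"])
```

```text
bend w-t (array([0.397 , 0.0526, 0.1068]), np.float64(0.0025074150499506272)) w-s (array([0.3965, 0.0502, 0.1095]), np.float64(0.004181955439044084)) t-s (array([0.3959, 0.0516, 0.1148]), np.float64(0.0009629701479172377))
ferr w-t (array([ 0.4056, -0.0394,  0.116 ]), np.float64(0.002277454647467349)) w-s (array([ 0.4055, -0.037 ,  0.1136]), np.float64(0.0021490153037391803)) t-s (array([ 0.4039, -0.0386,  0.1104]), np.float64(0.002401532986546106))
146 0 [ 0.1091 -0.0019  0.095 ] [0.397  0.0504 0.1061]
57 0 [ 0.0457 -0.0018  0.0326] [ 0.4052 -0.0383  0.106 ]
146 -30 [ 0.0881 -0.0021  0.1164] [0.397  0.0504 0.0761]
```

```bash
cat >> h.py <<'E'
PRL=np.array([.0881,-.0021,.1164])
def prong(st): return Rot.from_quat(st["tool_rot"]).apply(PRL)+st["tcp_pos"]
def tcp_for(pr,rot): return np.array(pr)-rot.apply(PRL)
E
python3 - <<'E'
from h import *
from plant import robot
np.set_printoptions(precision=4,suppress=True)
t=load("top0.pkl");s=load("scene0.pkl")
print("bottle",onz(t,340,120,.09),onz(s,256,245,.09),onz(t,340,105,.185))
st=robot.get_state();r=Rot.from_quat(load("grip.pkl")["tool_rot"])
print(prong(st),tcp_for([.585,.10,.062],r))
plan(st,tcp_for([.585,.10,.062],r),r,None,1)
E
```

```text
bottle [ 0.7465 -0.0491  0.09  ] [ 0.7639 -0.042   0.09  ] [ 0.7576 -0.0452  0.185 ]
[0.3958 0.0501 0.0736] [ 0.6001 -0.0437  0.0832]
dist 196mm ang 0.3 rows 5 (min 5)
[3.0, 38.6, 6.3, -0.0, -0.0, -0.0, 1],
[3.0, 38.6, 6.3, -0.0, -0.0, -0.0, 1],
[3.0, 38.6, 6.3, -0.0, -0.0, -0.0, 1],
[3.0, 38.6, 6.3, -0.0, -0.0, -0.0, 1],
[2.9, 38.6, 6.3, -0.0, -0.0, -0.0, 1]
```

>>> {"op": "jog_arm", "data": {
  "rows": [
    [[3,39,6,0,0,0,1],[3,39,6,0,0,0,1],[3,39,6,0,0,0,1],[3,39,6,0,0,0,1],[3,38,6,0,0,0,1],[0,0,0,0,0,0,1]]
  ]
}}

```text
t: 4.45
tcp_pos: [0.6021, -0.0442, 0.0744]
tool_rot: [0.627, 0.679, 0.254, -0.285]
wrist_force: [0.0, -0.3, -0.6]
width: 0.0211
```

Run:
```python
from h import *
from plant import robot
np.set_printoptions(precision=4,suppress=True)
st=robot.get_state();r=Rot.from_quat(load("grip.pkl")["tool_rot"])
print(st["tcp_pos"],prong(st),st["joint_pos"],st["wrist_force"])
plan(st,tcp_for([.633,.16,.024],r),r,4,1)
```

```text
[ 0.6021 -0.0442  0.0744] [0.5876 0.0997 0.0541] [ 0.7149  0.9252 -0.5941  1.8141 -0.3562  0.8328  0.6196] [ 0.0136 -0.3444 -0.588 ]
dist 81mm ang 1.2 rows 4 (min 2)
[5.0, 12.8, 15.0, -0.1, -0.1, -0.3, 1],
[4.9, 12.8, 15.0, -0.1, -0.1, -0.3, 1],
[4.9, 12.8, 15.1, -0.1, -0.1, -0.3, 1],
[4.9, 12.8, 15.1, -0.1, -0.1, -0.3, 1]
```

>>> {"op": "jog_arm", "data": {
  "rows": [
    [[5,13,15,0,0,-0.3,1],[5,13,14,0,0,-0.3,1],[5,13,14,0,0,-0.3,1],[5,12,14,0,0,-0.3,1],[0,0,0,0,0,0,1]]
  ]
}}

```text
t: 4.95
tcp_pos: [0.6463, 0.0177, 0.0404]
tool_rot: [0.62, 0.685, 0.254, -0.286]
wrist_force: [-0.8, 0.8, -0.4]
width: 0.0211
```

Run:
```python
from h import *
from plant import robot,eyes
np.set_printoptions(precision=4,suppress=True)
st=robot.get_state();r=Rot.from_quat(load("grip.pkl")["tool_rot"])
print(st["tcp_pos"],prong(st),st["joint_pos"],st["wrist_force"])
plan(st,tcp_for([.633,.303,.024],r),r,5,1)
s=eyes.snapshot("wrist");s["st"]=st;pickle.dump(s,open("w4.pkl","wb"));cv2.imwrite("pics/w4.png",s["img"][:,:,::-1])
s=eyes.snapshot("top");pickle.dump(s,open("top4.pkl","wb"));crop(s,120,90,340,250,3.6,"pics/t4.png")
```

```text
[0.6463 0.0177 0.0404] [0.6295 0.1614 0.0203] [ 0.6037  0.9964 -0.598   1.7553 -0.3659  0.7713  0.5826] [-0.7829  0.7702 -0.4292]
dist 142mm ang 1.0 rows 5 (min 4)
[20.6, 3.2, 19.2, -0.2, -0.1, -0.0, 1],
[20.6, 3.1, 19.2, -0.2, -0.1, -0.0, 1],
[20.7, 3.1, 19.2, -0.2, -0.1, -0.0, 1],
[20.7, 3.0, 19.1, -0.2, -0.1, -0.0, 1],
[20.7, 3.0, 19.1, -0.2, -0.1, -0.0, 1]
```

View pics/w4.png

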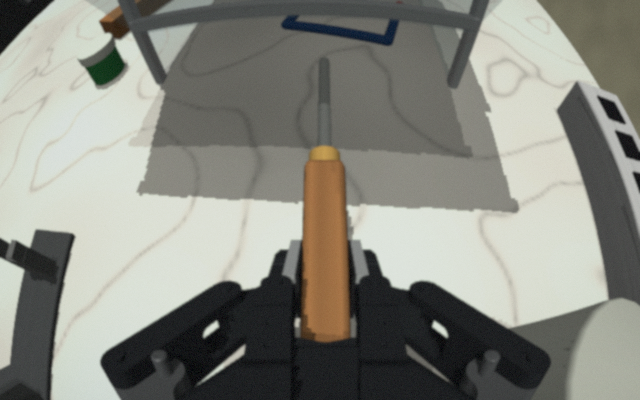

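View pics/t4.png

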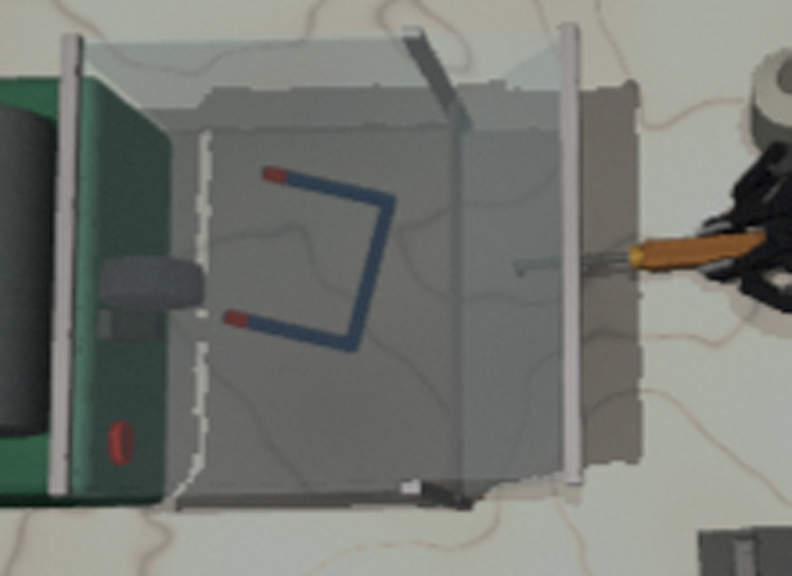

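Run:
```python
from h import *
np.set_printoptions(precision=4,suppress=True)
t=load("top4.pkl");s=load("scene0.pkl");w=load("w4.pkl")
print(onz(t,120+374/3.6,90+274/3.6,.006), onz(t,120+517/3.6,90+265/3.6,.055),prong(w["st"]))
# crossbar via colour mask in top0 & scene0
for c,roi in [(load("top0.pkl"),(175,130,235,195)),(s,(335,255,405,320))]:
    hsv=cv2.cvtColor(c["img"],cv2.COLOR_RGB2HSV);u0,v0,u1,v1=roi
    m=np.zeros(hsv.shape[:2],np.uint8); m[v0:v1,u0:u1]=cv2.inRange(hsv,(100,90,30),(130,255,255))[v0:v1,u0:u1]
    p=cv2.findNonZero(m)[:,0]; X=np.array([onz(c,*q,.006)[:2] for q in p]); 
    d=np.array([.2,.98]);d/=np.linalg.norm(d);n=np.array([d[1],-d[0]])
    a=X@d;b=X@n; bm=(np.percentile(b,1)+np.percentile(b,99))/2
    sel=abs(b-bm)<35; k=np.polyfit(b[sel]-bm,a[sel],1); print(len(p),"halfwidth",np.ptp(b)/2,"crossbar mid",d*k[1]+n*bm,"slope deg",np.degrees(np.arctan(k[0])), "count",sel.sum())
```

```text
[0.6267 0.2786 0.006 ] [0.6275 0.1584 0.055 ] [0.6295 0.1614 0.0203]
223 halfwidth 0.06354475561164555 crossbar mid [0.6333 0.3068] slope deg 0.491632184982077 count 223Traceback (most recent call last):
  File "<stdin>", line 9, in <module>
TypeError: 'NoneType' object is not subscriptable
```

Run:
```python
from h import *
np.set_printoptions(precision=4,suppress=True)
for c,roi in [(load("top0.pkl"),(175,130,235,195)),(load("scene0.pkl"),(335,255,405,320))]:
    hsv=cv2.cvtColor(c["img"],cv2.COLOR_RGB2HSV);u0,v0,u1,v1=roi
    m=np.zeros(hsv.shape[:2],np.uint8); m[v0:v1,u0:u1]=cv2.inRange(hsv,(100,60,20),(135,255,255))[v0:v1,u0:u1]
    p=cv2.findNonZero(m)[:,0]; X=np.array([onz(c,*q,.006)[:2] for q in p]); 
    d=np.array([.2,.98]);d/=np.linalg.norm(d);n=np.array([d[1],-d[0]])
    a=X@d;b=X@n; bm=(np.percentile(b,1)+np.percentile(b,99))/2
    sel=abs(b-bm)<.035; k=np.polyfit(b[sel]-bm,a[sel],1); print(len(p),"halfwidth",np.ptp(b)/2,"crossbar mid",d*k[1]+n*bm,"slope deg",np.degrees(np.arctan(k[0])), "count",sel.sum())
```

```text
331 halfwidth 0.06493576711228258 crossbar mid [0.6287 0.2831] slope deg 0.10295826331089013 count 77
42 halfwidth 0.0616537394323097 crossbar mid [0.6296 0.2826] slope deg 0.06519323561659762 count 7
```

>>> {"op": "jog_arm", "data": {
  "rows": [
    [[22,3,18,-0.2,0,0,1],[22,3,18,-0.2,0,0,1],[0,0,0,0,0,0,1]]
  ]
}}

```text
t: 5.35
tcp_pos: [0.646, 0.0671, 0.0449]
tool_rot: [0.626, 0.682, 0.255, -0.281]
wrist_force: [-0.6, 1.0, -1.0]
width: 0.0215
```

```bash
cat > go.py <<'E'
import sys
from h import *
from plant import robot
np.set_printoptions(precision=4,suppress=True)
def go(pr,n=None,rot=None,g=1):
    st=robot.get_state();r=rot or Rot.from_quat(load("grip.pkl")["tool_rot"])
    print(st["t"],st["tcp_pos"],"prong",prong(st),"F",st["wrist_force"])
    plan(st,tcp_for(pr,r),r,n,g)
if __name__=="__main__": go([float(a) for a in sys.argv[1:4]],int(sys.argv[4]))
E
python3 go.py .633 .303 .024 3
```

```text
5.35 [0.646  0.0671 0.0449] prong [0.6312 0.2108 0.0238] F [-0.6492  1.0408 -1.0394]
dist 92mm ang 0.6 rows 3 (min 3)
[21.9, 3.4, 21.4, -0.1, -0.0, -0.2, 1],
[21.9, 3.4, 21.4, -0.1, -0.0, -0.2, 1],
[21.8, 3.4, 21.4, -0.1, -0.0, -0.2, 1]
```

>>> {"op": "jog_arm", "data": {
  "rows": [
    [[17,2.5,16,0,0,0,1],[17,2.5,16,0,0,0,1],[0,0,0,0,0,0,1]]
  ]
}}

```text
t: 5.65
tcp_pos: [0.6474, 0.1114, 0.0454]
tool_rot: [0.628, 0.681, 0.254, -0.279]
wrist_force: [-0.1, 0.4, -0.7]
width: 0.021
```

```bash
python3 go.py .633 .303 .024 2
python3 - <<'E'
from h import *
from plant import robot,eyes
s=eyes.snapshot("top");pickle.dump(s,open("top5.pkl","wb"));crop(s,120,90,340,250,3.6,"pics/t5.png")
s=eyes.snapshot("scene");pickle.dump(s,open("scene5.pkl","wb"));crop(s,260,150,480,350,3,"pics/s5.png")
E
```

```text
5.65 [0.6474 0.1114 0.0454] prong [0.6334 0.255  0.0237] F [-0.1445  0.4445 -0.6627]
dist 48mm ang 0.8 rows 2 (min 2)
[17.0, 2.3, 16.8, -0.0, 0.1, -0.4, 1],
[17.0, 2.4, 16.8, -0.0, 0.1, -0.4, 1]
```

View pics/t5.png

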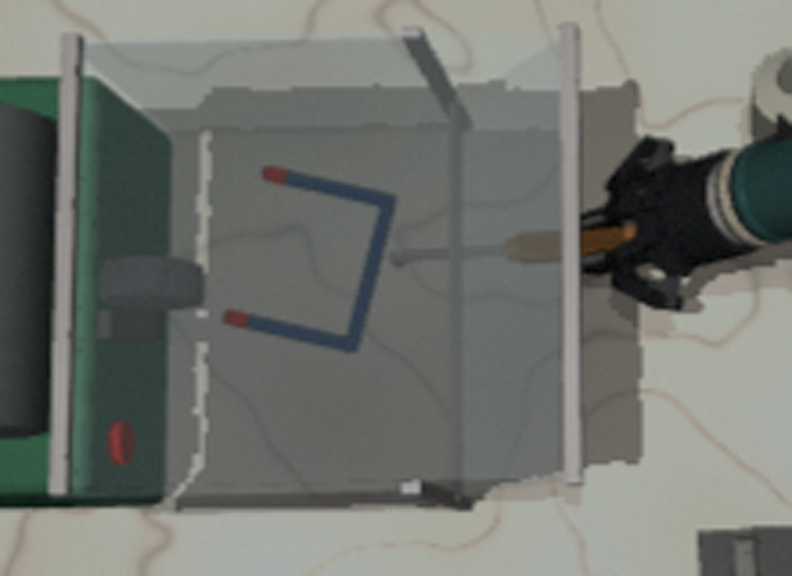

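View pics/s5.png

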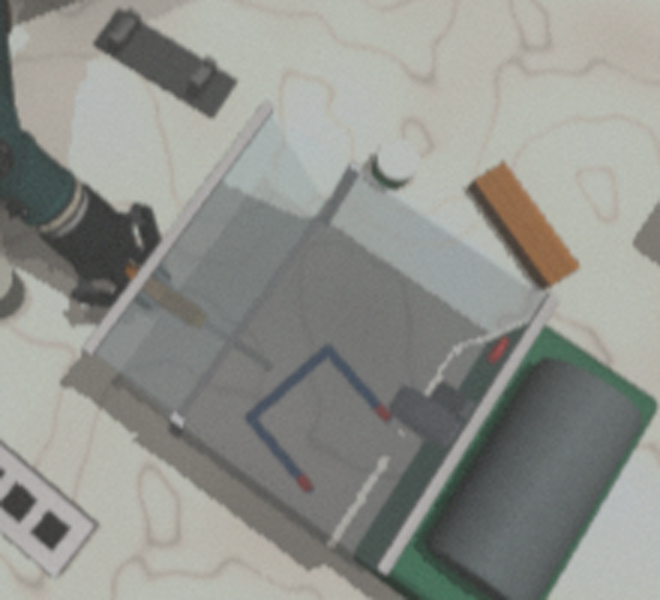

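>>> {"op": "jog_arm", "data": {
  "rows": [
    [[18,2,17,0,0,-0.3,1],[18,2,17,0,0,-0.3,1],[0,0,0,0,0,0,1]]
  ]
}}

```text
t: 6.05
tcp_pos: [0.6507, 0.1529, 0.0427]
tool_rot: [0.629, 0.682, 0.255, -0.273]
wrist_force: [0.1, 0.5, -1.0]
width: 0.021
```

```bash
python3 go.py .633 .303 .004 2
```

```text
6.05 [0.6507 0.1529 0.0427] prong [0.6375 0.2964 0.0197] F [ 0.1066  0.4951 -0.9814]
dist 19mm ang 1.0 rows 2 (min 1)
[-3.7, -1.1, 8.6, 0.2, 0.4, -0.3, 1],
[-3.7, -1.1, 8.6, 0.2, 0.4, -0.3, 1]
```

>>> {"op": "jog_arm", "data": {
  "rows": [
    [[6,-2,4,0,0,-0.5,1],[0,0,0,0,0,0,1]]
  ]
}}

```text
t: 6.25
tcp_pos: [0.6483, 0.1584, 0.0432]
tool_rot: [0.627, 0.684, 0.256, -0.271]
wrist_force: [0.4, 0.1, -0.7]
width: 0.0211
```

```bash
python3 go.py .633 .304 .004 2
```

```text
6.25 [0.6483 0.1584 0.0432] prong [0.6346 0.3019 0.0199] F [ 0.3841  0.0646 -0.6599]
dist 18mm ang 1.0 rows 2 (min 1)
[-5.5, -0.2, 7.2, 0.2, 0.4, -0.1, 1],
[-5.6, -0.1, 7.1, 0.2, 0.4, -0.1, 1]
```

>>> {"op": "jog_arm", "data": {
  "rows": [
    [[-5,0,7,0.2,0.4,0,1],[-5,0,7,0.2,0.3,0,1],[0,0,0,0,0,0,1]]
  ]
}}

```text
t: 6.55
tcp_pos: [0.6493, 0.1574, 0.0235]
tool_rot: [0.626, 0.683, 0.257, -0.276]
wrist_force: [0.4, -0.4, -2.2]
width: 0.021
```

```bash
python3 go.py .633 .304 .004 1
python3 - <<'E'
from h import *
from plant import robot,eyes
s=eyes.snapshot("top");pickle.dump(s,open("top6.pkl","wb"));crop(s,150,120,300,220,5,"pics/t6.png")
s=eyes.snapshot("scene");pickle.dump(s,open("scene6.pkl","wb"));crop(s,310,220,430,320,6,"pics/s6.png")
E
```

```text
6.55 [0.6493 0.1574 0.0235] prong [0.6352 0.3011 0.0017] F [ 0.3648 -0.3766 -2.1686]
dist 4mm ang 0.5 rows 1 (min 1)
[3.3, -1.0, 0.9, 0.2, 0.3, -0.3, 1]
```

View pics/t6.png

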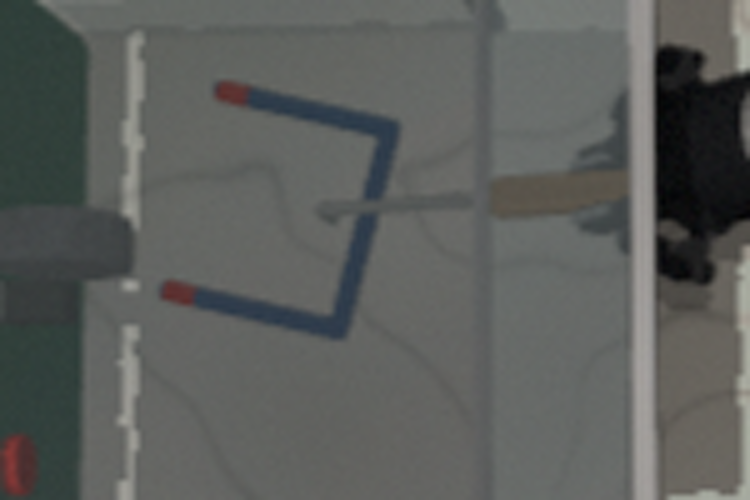

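View pics/s6.png

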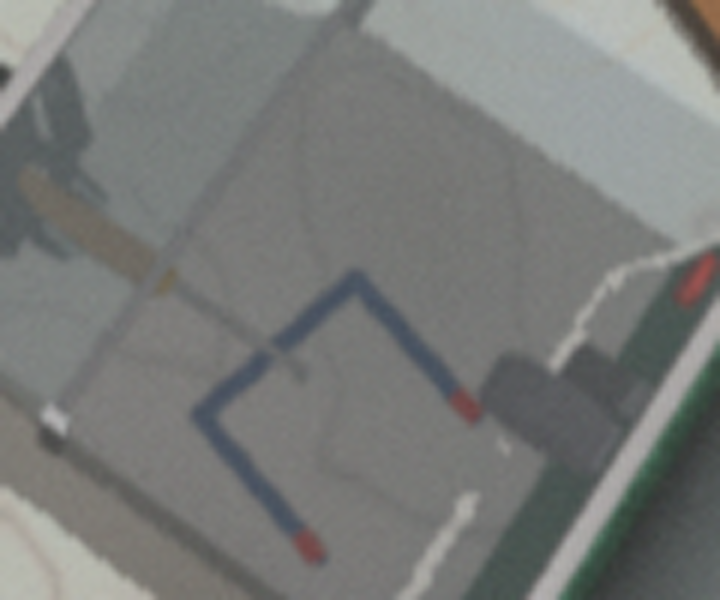

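```bash
python3 go.py .574 .002 .006 15 | head -4
```

```text
6.65 [0.6496 0.1578 0.0246] prong [0.6355 0.3015 0.0028] F [ 0.3884 -0.2202 -2.3534]
dist 306mm ang 0.4 rows 15 (min 7)
[-13.8, -5.7, -13.8, 0.0, 0.0, -0.0, 1],
[-13.8, -5.7, -13.8, 0.0, 0.0, -0.0, 1],
```

>>> {"op": "jog_arm", "data": {
  "rows": [
    [[-5,-3,-8,0,0.2,0,1],[-9,-5,-11,0,0,0,1],[-13,-6,-14,0,0,0,1],[-13,-6,-14,0,0,0,1]]
  ]
}}

```text
t: 7.05
tcp_pos: [0.6338, 0.0949, 0.0326]
tool_rot: [0.623, 0.683, 0.26, -0.279]
wrist_force: [-0.2, 0.6, -1.1]
width: 0.0209
```

```bash
python3 go.py .574 .002 .006 12 | head -4
```

```text
7.05 [0.6338 0.0949 0.0326] prong [0.619  0.2387 0.012 ] F [-0.1523  0.6396 -1.0609]
dist 241mm ang 0.3 rows 12 (min 6)
[-14.0, -5.5, -13.3, 0.0, -0.0, -0.0, 1],
[-14.0, -5.5, -13.3, 0.0, -0.0, -0.0, 1],
```

Run:
```python
from h import *
from plant import robot,eyes
print(prong(robot.get_state()))
s=eyes.snapshot("top");pickle.dump(s,open("top7.pkl","wb"));crop(s,150,120,300,220,5,"pics/t7.png")
```

```text
[0.61904693 0.23866226 0.01204083]
```

View pics/t7.png

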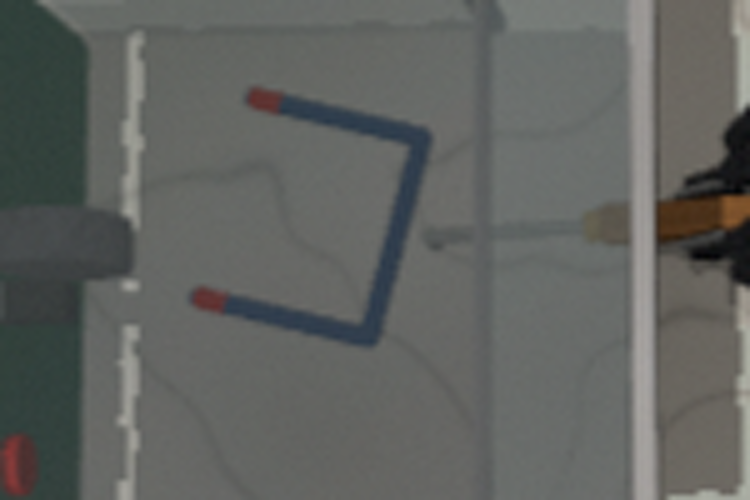

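```bash
cat > bow.py <<'E'
from h import *
def bow(c,z=.006,box=None,d0=None):
    hsv=cv2.cvtColor(c["img"],cv2.COLOR_RGB2HSV); m=cv2.inRange(hsv,(100,60,20),(135,255,255))
    if box: u0,v0,u1,v1=box; k=np.zeros_like(m); k[v0:v1,u0:u1]=m[v0:v1,u0:u1]; m=k
    p=cv2.findNonZero(m)[:,0]; X=np.array([onz(c,*q,z)[:2] for q in p])
    d=np.array(d0 if d0 is not None else [.2,.98]);d/=np.linalg.norm(d)
    for it in range(4):
        n=np.array([d[1],-d[0]]); a=X@d;b=X@n; bm=(np.percentile(b,1)+np.percentile(b,99))/2
        a0=np.percentile(a,1)
        sel=(abs(b-bm)<.04)&(a<a0+.03); k=np.polyfit(b[sel]-bm,a[sel],1); mid=d*k[1]+n*bm
        th=-np.arctan(k[0]); d=np.array([d[0]*np.cos(th)+d[1]*np.sin(th),-d[0]*np.sin(th)+d[1]*np.cos(th)])
    return mid,d,np.ptp(b)/2,sel.sum(),len(p)
E
python3 - <<'E'
from bow import *
np.set_printoptions(precision=4,suppress=True)
print(bow(load("top0.pkl"),box=(175,130,240,195)))
print(bow(load("top7.pkl"),box=(175,130,240,195)))
print(onz(load("top7.pkl"),230.6,167.2,.006))
E
python3 go.py .619 .24 .025 1
```

```text
(array([0.6289, 0.2832]), array([0.2   , 0.9798]), np.float64(0.06502432626686072), np.int64(86), 331)
(array([0.624 , 0.2651]), array([0.2135, 0.977 ]), np.float64(0.06497945955161508), np.int64(88), 330)
[0.624  0.2592 0.006 ]
7.1 [0.634  0.0892 0.031 ] prong [0.62   0.233  0.0098] F [-0.1768 -3.4224 -3.3132]
dist 17mm ang 0.4 rows 1 (min 1)
[15.7, 0.7, -5.8, 0.3, 0.0, -0.3, 1]
```

>>> {"op": "jog_arm", "data": {
  "rows": [
    [[11,0,-11,0,0,0,1],[0,0,0,0,0,0,1]]
  ]
}}

```text
t: 7.3
tcp_pos: [0.6342, 0.084, 0.0469]
tool_rot: [0.628, 0.68, 0.258, -0.275]
wrist_force: [-0.2, 0.5, -0.4]
width: 0.0211
```

```bash
python3 go.py .6285 .287 .027 3
```

```text
7.3 [0.6342 0.084  0.0469] prong [0.621  0.2278 0.0254] F [-0.154   0.5062 -0.3571]
dist 60mm ang 0.8 rows 3 (min 2)
[14.2, 4.7, 13.3, 0.2, 0.1, -0.2, 1],
[14.2, 4.7, 13.3, 0.2, 0.1, -0.2, 1],
[14.1, 4.8, 13.3, 0.2, 0.1, -0.2, 1]
```

>>> {"op": "jog_arm", "data": {
  "rows": [
    [[15,4,13,0.2,0.1,-0.2,1],[15,4,13,0.2,0.1,-0.2,1],[15,4,13,0.2,0.1,-0.2,1],[0,0,0,0,0,0,1]]
  ]
}}

```text
t: 7.7
tcp_pos: [0.6423, 0.1496, 0.0523]
tool_rot: [0.621, 0.685, 0.259, -0.278]
wrist_force: [-0.4, 0.1, -1.7]
width: 0.0209
```

```bash
python3 go.py .6285 .287 .004 2
```

```text
7.7 [0.6423 0.1496 0.0523] prong [0.6268 0.2932 0.0314] F [-0.3885  0.0771 -1.7087]
dist 28mm ang 0.3 rows 2 (min 1)
[-11.8, 0.2, 7.4, -0.0, -0.1, 0.1, 1],
[-11.8, 0.2, 7.4, -0.0, -0.1, 0.1, 1]
```

>>> {"op": "jog_arm", "data": {
  "rows": [
    [[-10,0,9,0,0,0,1],[-9,0,9,0,0,0,1],[0,0,0,0,0,0,1]]
  ]
}}

```text
t: 8.0
tcp_pos: [0.6414, 0.1513, 0.0235]
tool_rot: [0.62, 0.686, 0.258, -0.279]
wrist_force: [-0.8, 0.2, -1.3]
width: 0.021
```

```bash
python3 go.py .6285 .290 .003 1
```

```text
8.0 [0.6414 0.1513 0.0235] prong [0.6252 0.2949 0.0027] F [-0.8422  0.1564 -1.3224]
dist 5mm ang 0.5 rows 1 (min 1)
[-3.2, 1.7, -4.1, -0.3, -0.1, 0.4, 1]
```

>>> {"op": "jog_arm", "data": {
  "rows": [
    [[-6,-2,-5,0,0,0,1],[-7.5,-3,-6,0,0,0,1],[-7.5,-3,-6,0,0,0,1]]
  ]
}}

```text
t: 8.3
tcp_pos: [0.6348, 0.1231, 0.0199]
tool_rot: [0.62, 0.686, 0.258, -0.281]
wrist_force: [0.6, 1.8, 0.6]
width: 0.0213
```

```bash
python3 go.py .574 .002 .003 15|head -3
```

```text
8.3 [0.6348 0.1231 0.0199] prong [ 0.6184  0.2668 -0.0005] F [0.5987 1.7754 0.5722]
dist 269mm ang 0.6 rows 15 (min 6)
[-12.0, -4.8, -12.4, -0.0, -0.0, 0.0, 1],
```

>>> {"op": "jog_arm", "data": {
  "rows": [
    [[-7,-3,-9,0,0,0,1],[-9,-3.5,-9,0,0,0,1],[-9,-3.5,-9,0,0,0,1]]
  ]
}}

```text
t: 8.6
tcp_pos: [0.6282, 0.0809, 0.0217]
tool_rot: [0.62, 0.685, 0.258, -0.281]
wrist_force: [0.1, 1.2, -1.4]
width: 0.021
```

```bash
python3 go.py .574 .002 .003 15|head -3
python3 - <<'E'
from bow import *
from plant import eyes
s=eyes.snapshot("top");pickle.dump(s,open("top8.pkl","wb"));crop(s,150,120,300,220,5,"pics/t8.png")
print(bow(s,box=(175,125,255,205)))
E
```

```text
8.6 [0.6282 0.0809 0.0217] prong [0.6122 0.2246 0.0013] F [ 0.0959  1.1598 -1.4279]
dist 226mm ang 0.5 rows 15 (min 6)
[-10.2, -4.0, -10.4, -0.0, -0.0, 0.0, 1],
(array([0.62215388, 0.22342644]), array([-0.04519967,  0.99897797]), np.float64(0.06617244403710348), np.int64(2), 193)
```

View pics/t8.png

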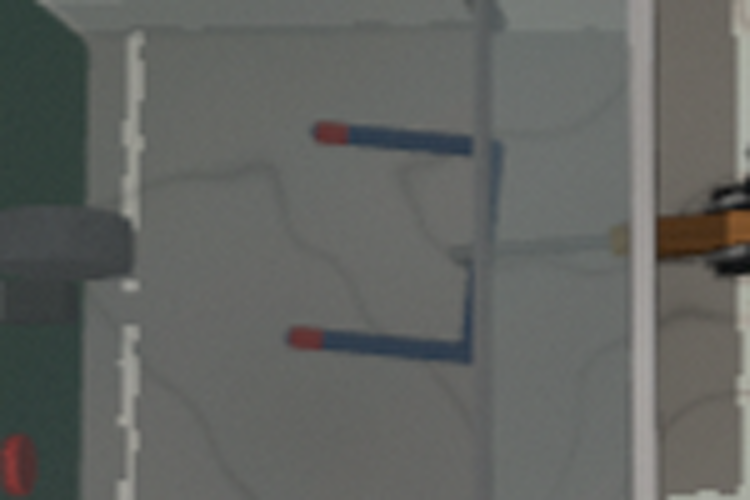

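>>> {"op": "jog_arm", "data": {
  "rows": [
    [[-10,-2.5,-10,0,0,0,1],[-10.3,-2.5,-9.8,0,0,0,1],[-10.3,-2.5,-9.8,0,0,0,1],[-10.3,-2.5,-9.8,0,0,0,1]]
  ]
}}

```text
t: 9.05
tcp_pos: [0.6232, 0.0163, 0.0209]
tool_rot: [0.621, 0.685, 0.258, -0.28]
wrist_force: [0.4, 2.4, -0.8]
width: 0.0209
```

```bash
python3 go.py .59 .002 .003 15|head -3
```

```text
9.05 [0.6232 0.0163 0.0209] prong [0.6074 0.16   0.0002] F [ 0.4321  2.3817 -0.796 ]
dist 159mm ang 0.3 rows 15 (min 4)
[-7.2, -2.2, -7.5, -0.0, -0.0, 0.0, 1],
```

>>> {"op": "jog_arm", "data": {
  "rows": [
    [[-9,-2.5,-11,0,0,0,1],[-10,-2.5,-10,0,0,0,1],[-10,-2.5,-10,0,0,0,1],[-10,-2.5,-10,0,0,0,1]]
  ]
}}

```text
t: 9.45
tcp_pos: [0.6182, -0.0468, 0.0223]
tool_rot: [0.622, 0.685, 0.257, -0.28]
wrist_force: [-0.6, 1.5, -0.8]
width: 0.0213
```

```bash
python3 go.py .59 .002 .003 15|head -3;python3 - <<'E'
from bow import *
from plant import eyes
s=eyes.snapshot("top");pickle.dump(s,open("top9.pkl","wb"));crop(s,190,120,350,240,5,"pics/t9.png")
E
```

```text
9.45 [ 0.6182 -0.0468  0.0223] prong [0.6025 0.0968 0.0014] F [-0.5567  1.4506 -0.8424]
dist 96mm ang 0.3 rows 15 (min 3)
[-4.3, -1.5, -4.5, -0.0, -0.0, 0.0, 1],
```

View pics/t9.png

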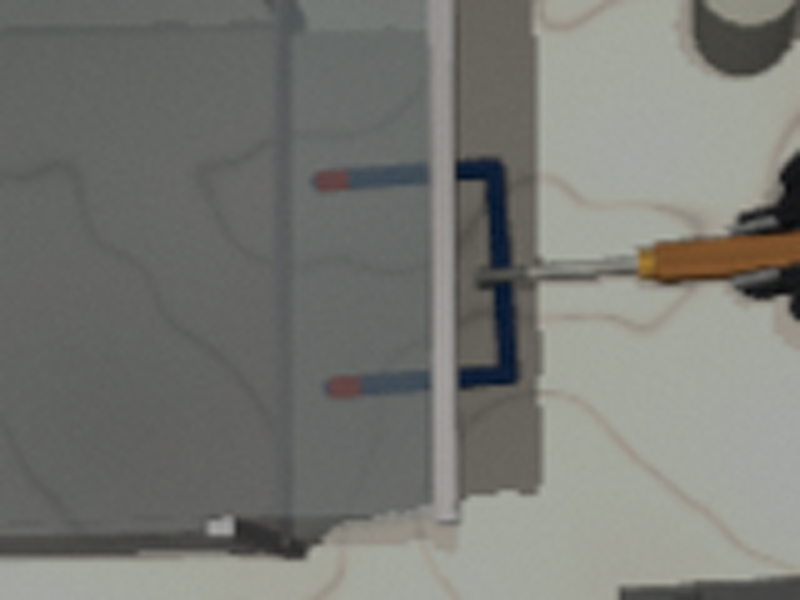

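>>> {"op": "jog_arm", "data": {
  "rows": [
    [[-10,-1.3,-10.3,0,0,0,1],[-10,-1.3,-10,0,0,0,1],[-10,-1.3,-10,0,0,0,1],[-10,-1.3,-10,0,0,0,1]]
  ]
}}

```text
t: 9.9
tcp_pos: [0.6179, -0.1103, 0.0222]
tool_rot: [0.622, 0.685, 0.257, -0.279]
wrist_force: [0.3, 1.5, -1.8]
width: 0.0212
```

```bash
python3 go.py .60 -.02 .003 4|head -3
```

```text
9.9 [ 0.6179 -0.1103  0.0222] prong [0.6023 0.0333 0.0011] F [ 0.2898  1.5027 -1.8342]
dist 53mm ang 0.2 rows 4 (min 2)
[-9.1, -2.0, -9.6, -0.0, -0.0, 0.0, 1],
```

Run:
```python
from h import *
from plant import eyes
np.set_printoptions(precision=4,suppress=True)
t=load("top0.pkl")
for n,u,v,z in [("blue",421,155,.048),("dye",455,157,.1),("red",411,264,.048),("mould",390,122,.05)]: print(n,onz(t,u,v,z))
s=eyes.snapshot("top");pickle.dump(s,open("top10.pkl","wb"));crop(s,230,80,480,280,3,"pics/t10.png")
s=eyes.snapshot("scene");pickle.dump(s,open("scene10.pkl","wb"));crop(s,180,120,400,280,3.6,"pics/s10.png")
```

```text
blue [ 0.6643 -0.2779  0.048 ]
dye [ 0.6498 -0.3577  0.1   ]
red [ 0.3628 -0.2511  0.048 ]
mould [ 0.7559 -0.1906  0.05  ]
```

View pics/t10.png

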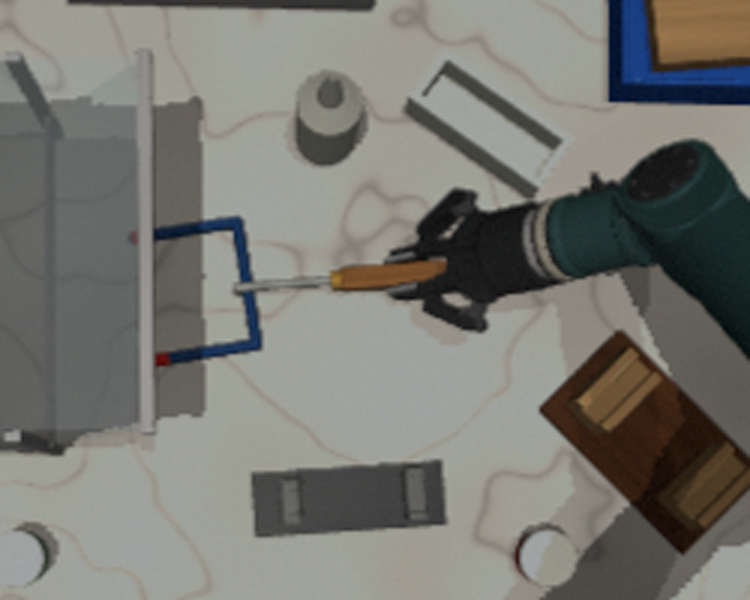

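View pics/s10.png

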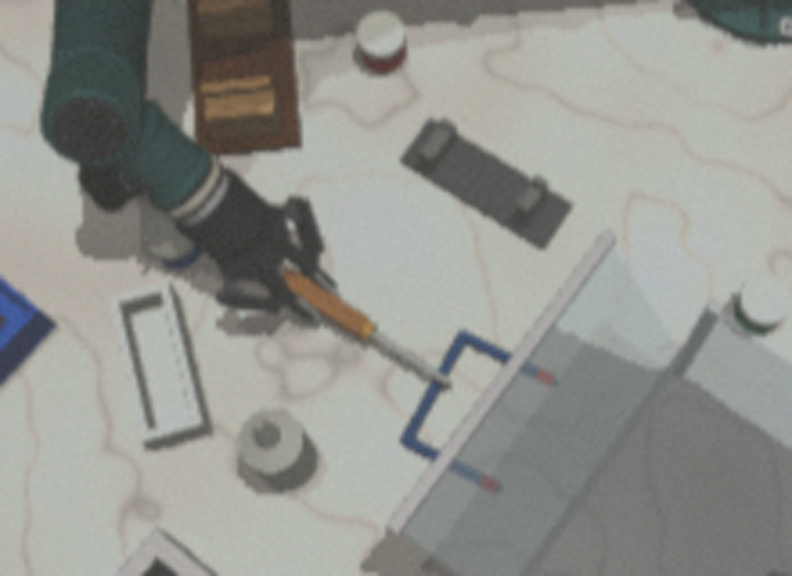

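Run:
```python
from go import *
r=Rot.from_euler("z",-22,degrees=True)*Rot.from_quat(load("grip.pkl")["tool_rot"])
go([.602,.038,.004],4,r)
```

```text
10.0 [ 0.6184 -0.1133  0.0214] prong [ 0.6035  0.0303 -0.0001] F [-0.1065 -0.4813 -0.731 ]
dist 58mm ang 21.9 rows 4 (min 3)
[3.8, -13.7, 2.3, -3.9, 0.0, 3.9, 1],
[2.9, -14.1, 1.4, -3.9, 0.0, 3.9, 1],
[1.9, -14.3, 0.5, -3.9, 0.0, 3.9, 1],
[0.9, -14.4, -0.5, -3.9, 0.0, 3.9, 1]
```

>>> {"op": "jog_arm", "data": {
  "rows": [
    [[4,-13.7,2,-3.9,0,3.9,1],[3,-14,1,-3.9,0,3.9,1],[2,-14,0.5,-3.9,0,3.9,1],[1,-14.4,-0.5,-3.9,0,3.9,1],[0,0,0,0,0,0,1]]
  ]
}}

```text
t: 10.5
tcp_pos: [0.5633, -0.0999, 0.0261]
tool_rot: [0.746, 0.547, 0.309, -0.219]
wrist_force: [-0.7, 0.1, -0.5]
width: 0.0209
```

Run:
```python
from go import *
r=Rot.from_euler("z",-22,degrees=True)*Rot.from_quat(load("grip.pkl")["tool_rot"])
go([.602,.038,.004],1,r)
go([.595,-.03,.003],4,r)
print(Rot.from_quat(robot.get_state()["tool_rot"]).as_matrix())
from plant import eyes
s=eyes.snapshot("top");pickle.dump(s,open("top11.pkl","wb"));crop(s,230,80,480,280,3,"pics/t11.png")
```

```text
10.5 [ 0.5633 -0.0999  0.0261] prong [0.6056 0.0382 0.0048] F [-0.6572  0.0842 -0.5358]
dist 2mm ang 1.0 rows 1 (min 1)
[-1.5, -0.8, -0.2, 0.9, 0.1, -0.4, 1]
10.5 [ 0.5633 -0.0999  0.0261] prong [0.6056 0.0382 0.0048] F [-0.6572  0.0842 -0.5358]
dist 69mm ang 1.0 rows 4 (min 2)
[-12.5, 3.3, -11.6, 0.2, 0.0, -0.1, 1],
[-12.5, 3.2, -11.6, 0.2, 0.0, -0.1, 1],
[-12.5, 3.2, -11.6, 0.2, 0.0, -0.1, 1],
[-12.5, 3.1, -11.6, 0.2, 0.0, -0.1, 1]
[[ 0.2096  0.9523  0.2218]
 [ 0.682  -0.305   0.6648]
 [ 0.7007  0.0119 -0.7134]]
```

View pics/t11.png

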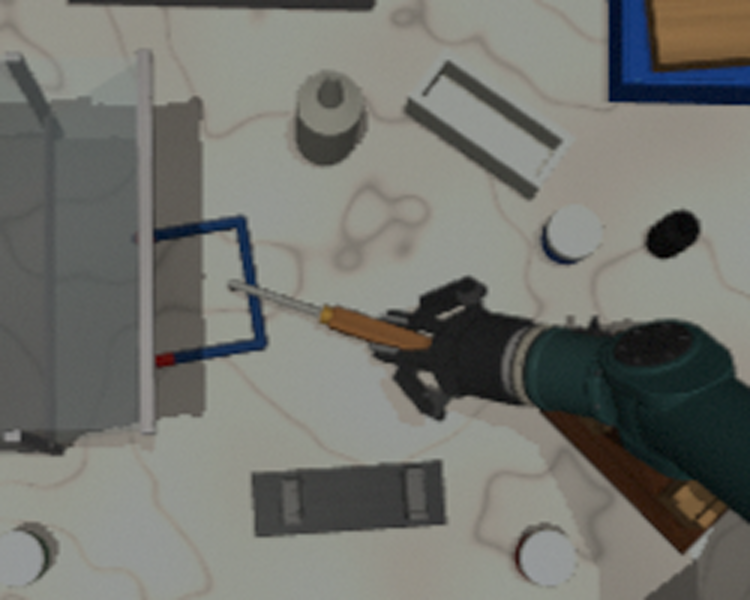

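>>> {"op": "jog_arm", "data": {
  "rows": [
    [[-8,3.5,-7,0,0,0,1],[-10,4.3,-9.3,0,0,0,1],[-9.5,4.3,-9.3,0,0,0,1],[-9.5,4.3,-9.3,0,0,0,1]]
  ]
}}

```text
t: 10.95
tcp_pos: [0.571, -0.1539, 0.0282]
tool_rot: [0.742, 0.552, 0.312, -0.219]
wrist_force: [-0.2, 1.0, 0.3]
width: 0.0207
```

```bash
python3 go.py .60 -.05 .003 4|head -1
```

```text
10.95 [ 0.571  -0.1539  0.0282] prong [ 0.612  -0.0153  0.0076] F [-0.1549  0.9782  0.2955]
```

>>> {"op": "jog_arm", "data": {
  "rows": [
    [[-10,2,-6.5,0,0,0,1],[-10.5,3,-8.5,0,0,0,1],[-10,3,-9,0,0,0,1]]
  ]
}}

```text
t: 11.25
tcp_pos: [0.5706, -0.194, 0.0263]
tool_rot: [0.739, 0.553, 0.314, -0.22]
wrist_force: [-0.4, 2.6, 2.0]
width: 0.0214
```

```bash
python3 go.py .60 -.05 .003 4|head -1;python3 - <<'E'
from go import *
from plant import eyes
s=eyes.snapshot("top");pickle.dump(s,open("top12.pkl","wb"));crop(s,230,80,480,280,3,"pics/t12.png")
E
```

```text
11.25 [ 0.5706 -0.194   0.0263] prong [ 0.611  -0.0551  0.0066] F [-0.3981  2.617   2.0041]
```

View pics/t12.png

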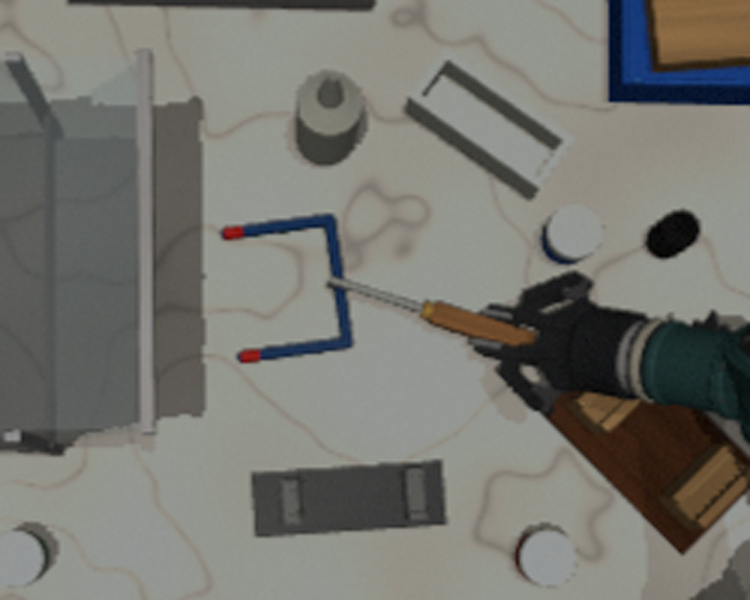

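>>> {"op": "jog_arm", "data": {
  "rows": [
    [[4,-1.5,2.5,0,0,0,1],[8,0,-8,0,0,0,1],[14,0,-14,0,0,0,1],[20,0,-20,0,0,0,1],[20,0,-20,0,0,0,1],[0,0,0,0,0,0,1]]
  ]
}}

```text
t: 11.9
tcp_pos: [0.5689, -0.1983, 0.114]
tool_rot: [0.745, 0.551, 0.31, -0.211]
wrist_force: [0.6, 0.3, -1.3]
width: 0.0214
```

Run:
```python
from go import *
from plant import eyes
g=load("grip.pkl")
st=robot.get_state();print(st["tcp_pos"],prong(st),st["wrist_force"])
w=eyes.snapshot("wrist");w["st"]=st;pickle.dump(w,open("w13.pkl","wb"));cv2.imwrite("pics/w13.png",w["img"][:,:,::-1])
s=eyes.snapshot("top");pickle.dump(s,open("top13.pkl","wb"));crop(s,230,80,480,280,3,"pics/t13.png")
s=eyes.snapshot("scene");pickle.dump(s,open("scene13.pkl","wb"));crop(s,180,80,400,260,3.6,"pics/s13.png")
```

```text
[ 0.5689 -0.1983  0.114 ] [ 0.6112 -0.0604  0.0916] [ 0.6133  0.2718 -1.3187]
```

View pics/w13.png

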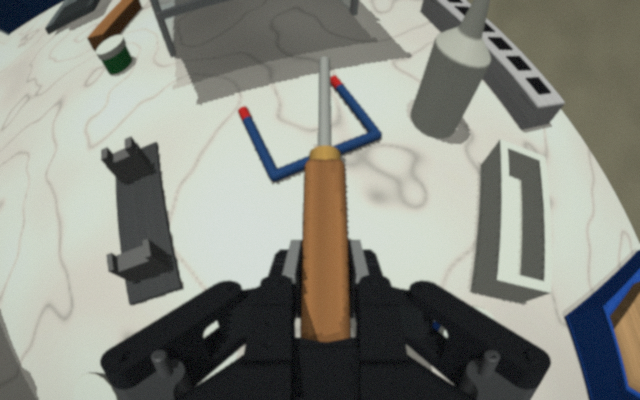

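View pics/t13.png

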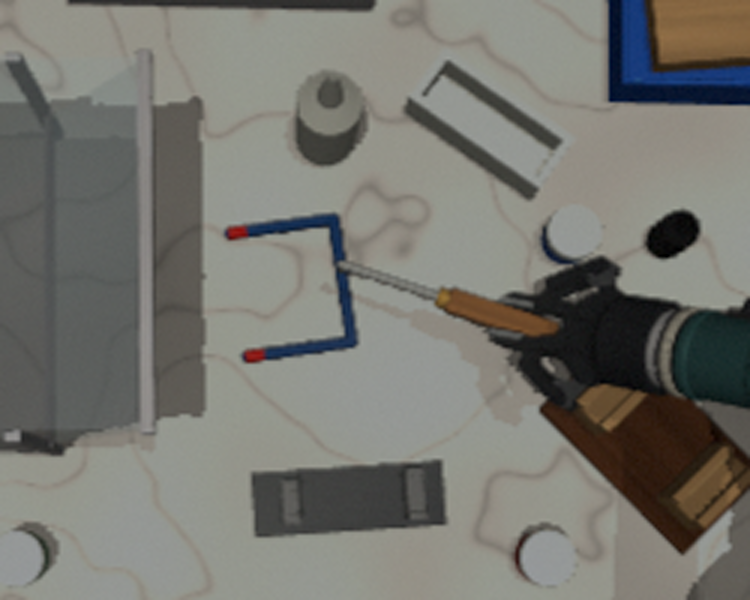

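View pics/s13.png

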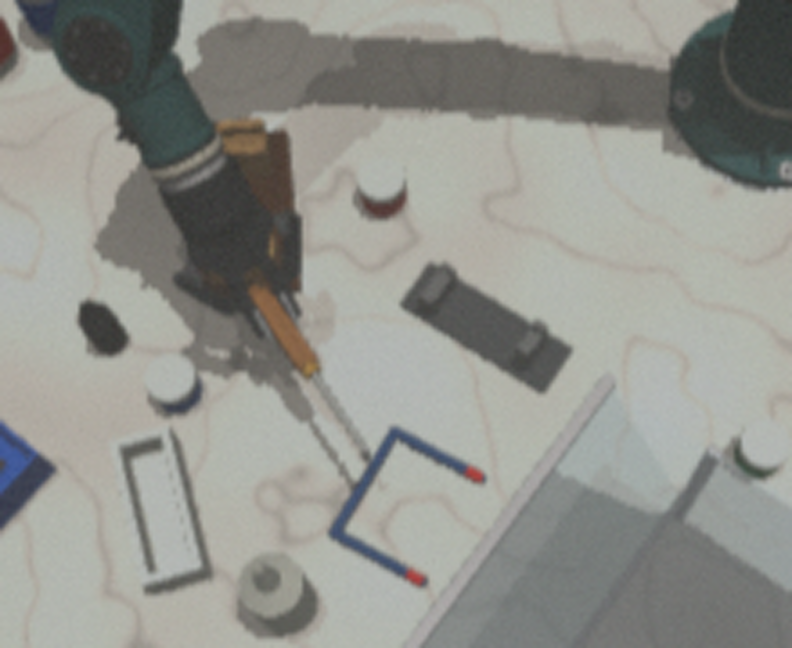

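Run:
```python
from go import *
g=load("grip.pkl")
plan(robot.get_state(),g["tcp_pos"]+np.array([0,0,.07]),Rot.from_quat(g["tool_rot"]),6,1)
```

```text
dist 186mm ang 22.9 rows 6 (min 5)
[6.4, -29.7, 6.0, 2.8, 0.1, -2.6, 1],
[7.8, -29.1, 7.4, 2.8, 0.1, -2.6, 1],
[9.1, -28.3, 8.8, 2.8, 0.1, -2.6, 1],
[10.3, -27.4, 10.2, 2.8, 0.1, -2.6, 1],
[11.5, -26.3, 11.5, 2.8, 0.1, -2.6, 1],
[12.7, -25.2, 12.8, 2.8, 0.1, -2.6, 1]
```

>>> {"op": "jog_arm", "data": {
  "rows": [
    [[6.5,-30,6,2.8,0.1,-2.6,1],[8,-29,7,2.8,0.1,-2.6,1],[9,-28,8.5,2.8,0.1,-2.6,1],[10,-27,10,2.8,0.1,-2.6,1],[11.5,-26,11,2.8,0.1,-2.6,1],[12.5,-25,12.5,2.8,0.1,-2.6,1],[0,0,0,0,0,0,1]]
  ]
}}

```text
t: 12.75
tcp_pos: [0.4037, -0.094, 0.1002]
tool_rot: [0.621, 0.685, 0.251, -0.285]
wrist_force: [0.8, 0.6, -1.1]
width: 0.0211
```

```bash
cat > gp.py <<'E'
import sys
from go import *
g=load("grip.pkl"); st=robot.get_state(); print(st["t"],st["tcp_pos"]-g["tcp_pos"],st["wrist_force"],st["torque"])
print("rotvec err world deg",np.degrees((Rot.from_quat(g["tool_rot"])*Rot.from_quat(st["tool_rot"]).inv()).as_rotvec()))
plan(st,g["tcp_pos"]+np.array([0,0,float(sys.argv[1])]),Rot.from_quat(g["tool_rot"]),int(sys.argv[2]),1)
E
python3 gp.py .04 2
```

```text
12.75 [-0.0089 -0.0002  0.063 ] [ 0.7783  0.6214 -1.0999] [-0.9495 -0.1232  0.0522]
rotvec err world deg [-0.0096 -0.8688 -0.6481]
dist 25mm ang 1.1 rows 2 (min 1)
[-8.3, 4.6, 7.9, -0.5, -0.0, -0.1, 1],
[-8.3, 4.5, 8.0, -0.5, -0.0, -0.1, 1]
```

>>> {"op": "jog_arm", "data": {
  "rows": [
    [[-7,5,7,-0.5,0,0,1],[-7,4.5,7,-0.5,0,0,1],[0,0,0,0,0,0,1]]
  ]
}}

```text
t: 13.05
tcp_pos: [0.4154, -0.0949, 0.0764]
tool_rot: [0.626, 0.682, 0.258, -0.278]
wrist_force: [0.7, -0.7, -0.7]
width: 0.0211
```

```bash
python3 gp.py .02 1;python3 - <<'E'
from go import *
from plant import eyes
s=eyes.snapshot("top");pickle.dump(s,open("top14.pkl","wb"));crop(s,280,200,400,290,6,"pics/t14.png")
s=eyes.snapshot("scene");pickle.dump(s,open("scene14.pkl","wb"));crop(s,260,120,380,210,6,"pics/s14.png")
E
```

```text
13.05 [ 0.0028 -0.0012  0.0392] [ 0.7035 -0.6824 -0.717 ] [-0.8996 -0.0997 -0.0069]
rotvec err world deg [ 0.0248 -0.0878  0.4077]
dist 19mm ang 0.4 rows 1 (min 1)
[-12.5, -2.8, 14.7, 0.2, 0.0, -0.4, 1]
```

View pics/t14.png

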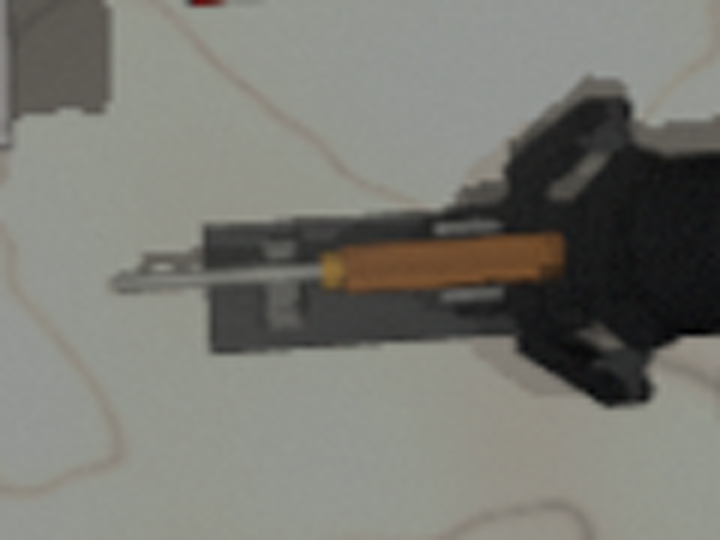

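View pics/s14.png

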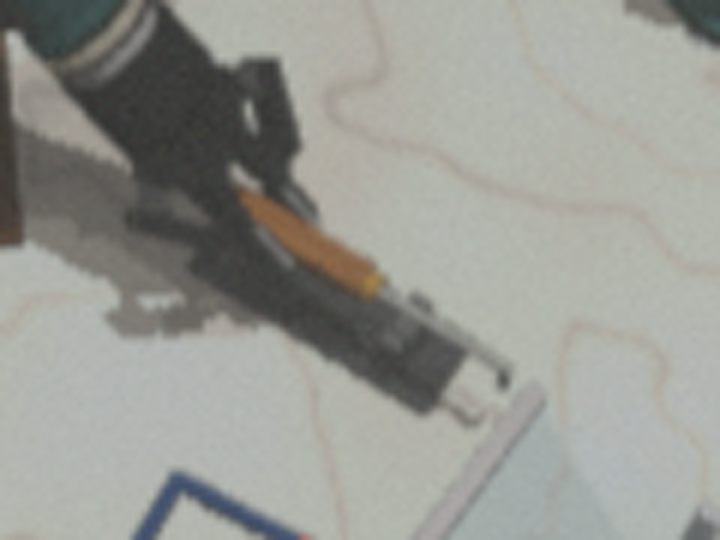

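>>> {"op": "jog_arm", "data": {
  "rows": [
    [[-7,-3,9,0.2,0,-0.3,1],[-6,0,7,0,0,0,1],[0,0,0,0,0,0,1]]
  ]
}}

```text
t: 13.45
tcp_pos: [0.4129, -0.0939, 0.055]
tool_rot: [0.624, 0.684, 0.258, -0.277]
wrist_force: [-0.5, -0.0, -0.6]
width: 0.0213
```

```bash
python3 gp.py .002 2
```

```text
13.45 [ 0.0003 -0.0001  0.0178] [-0.4917 -0.019  -0.5891] [-0.9377 -0.0548 -0.0209]
rotvec err world deg [0.0813 0.069  0.0552]
dist 16mm ang 0.1 rows 2 (min 1)
[-5.5, -0.2, 5.7, 0.0, 0.0, 0.0, 1],
[-5.5, -0.2, 5.7, 0.0, 0.0, 0.0, 1]
```

>>> {"op": "jog_arm", "data": {
  "rows": [
    [[-5,0,5,0,0,0,1],[-5,0,5,0,0,0,1],[0,0,0,0,0,0,1]]
  ]
}}

```text
t: 13.75
tcp_pos: [0.413, -0.0941, 0.0394]
tool_rot: [0.624, 0.684, 0.258, -0.277]
wrist_force: [0.1, -0.2, -2.5]
width: 0.021
```

```bash
python3 gp.py 0 1
```

```text
13.75 [ 0.0004 -0.0004  0.0023] [ 0.1303 -0.2418 -2.5201] [-0.9454 -0.0539 -0.0134]
rotvec err world deg [0.0847 0.0617 0.0699]
dist 2mm ang 0.1 rows 1 (min 1)
[-1.3, -0.4, 1.9, 0.1, 0.1, -0.0, 1]
```

>>> {"op": "jog_arm", "data": {
  "rows": [
    [[-1.5,-0.4,1.7,0,0,0,1],[0,0,0,0,0,0,1]]
  ]
}}

```text
t: 13.95
tcp_pos: [0.4129, -0.0939, 0.0372]
tool_rot: [0.624, 0.684, 0.258, -0.277]
wrist_force: [-0.2, -0.6, -0.8]
width: 0.0208
```

```bash
python3 gp.py 0 1
```

```text
13.95 [ 0.0003 -0.0002  0.    ] [-0.1551 -0.6203 -0.7723] [-0.9404 -0.0076  0.0173]
rotvec err world deg [0.0583 0.0703 0.0686]
dist 0mm ang 0.1 rows 1 (min 1)
[0.1, -0.2, 0.2, 0.1, 0.1, -0.0, 1]
```

Release.

>>> {"op": "jog_arm", "data": {
  "rows": [
    [[0,0,0,0,0,0,0.2],[0,0,0,0,0,0,-0.5],[0,0,0,0,0,0,-1],[0,0,0,0,0,0,-1],[0,0,0,0,0,0,-1],[0,0,0,0,0,0,-1]]
  ]
}}

```text
t: 14.55
tcp_pos: [0.4128, -0.0933, 0.0382]
tool_rot: [0.623, 0.684, 0.258, -0.277]
wrist_force: [-0.6, -0.0, -0.7]
width: 0.0852
```

Run:
```python
from go import *
from plant import eyes
st=robot.get_state();print(st["tcp_pos"],st["wrist_force"],st["width"])
w=eyes.snapshot("wrist");w["st"]=st;pickle.dump(w,open("w15.pkl","wb"));cv2.imwrite("pics/w15.png",w["img"][:,:,::-1])
s=eyes.snapshot("scene");pickle.dump(s,open("scene15.pkl","wb"));crop(s,260,120,380,210,6,"pics/s15.png")
```

```text
[ 0.4128 -0.0933  0.0382] [-0.6374 -0.0156 -0.7237] 0.08522615677433147
```

View pics/w15.png

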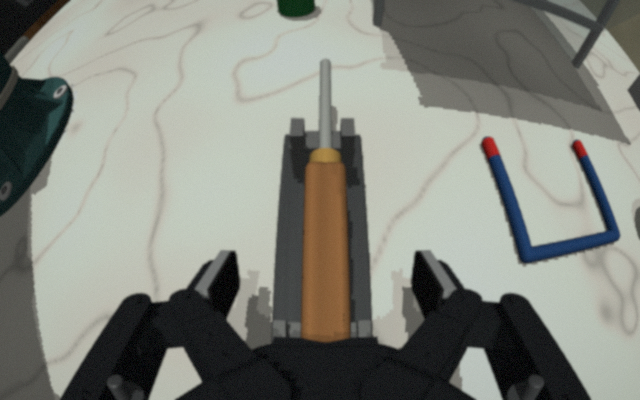

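View pics/s15.png

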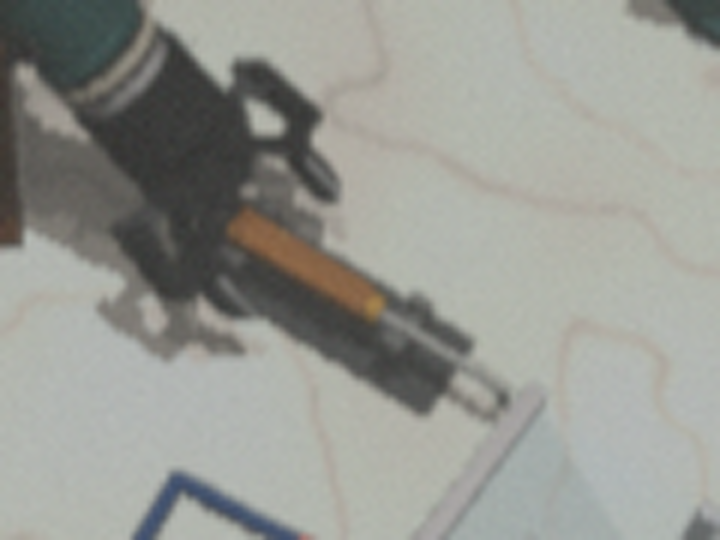

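>>> {"op": "jog_arm", "data": {
  "rows": [
    [[4,0,-20,0,0,0,-1],[10,0,-35,0,0,0,-1],[15,0,-35,0,0,0,-1],[15,0,-35,0,0,0,-1],[0,0,0,0,0,0,-1]]
  ]
}}

```text
t: 15.15
tcp_pos: [0.4165, -0.1506, 0.1615]
tool_rot: [0.623, 0.684, 0.258, -0.28]
wrist_force: [0.2, -0.3, -0.2]
width: 0.0854
```

Run:
```python
from bow import *
from plant import robot,eyes
np.set_printoptions(precision=4,suppress=True)
st=robot.get_state();print(st["t"],st["tcp_pos"],st["joint_pos"])
w=eyes.snapshot("wrist");w["st"]=st;pickle.dump(w,open("w16.pkl","wb"));cv2.imwrite("pics/w16.png",w["img"][:,:,::-1])
s=eyes.snapshot("scene");pickle.dump(s,open("scene16.pkl","wb"));cv2.imwrite("pics/s16.png",s["img"][:,:,::-1])
t=eyes.snapshot("top");pickle.dump(t,open("top16.pkl","wb"));crop(t,290,130,370,220,6,"pics/t16.png")
print(bow(t,box=(295,140,355,205)))
print(bow(s,box=(262,190,320,250)))
print(bow(s,box=(262,190,320,250),d0=[-.13,.99]))
crop(s,255,190,325,255,8,"pics/s16c.png")
```

```text
15.15 [ 0.4165 -0.1506  0.1615] [ 1.0677  0.7092 -0.6348  2.0447 -0.3012  0.9657  0.7905]
(array([ 0.6156, -0.0655]), array([-0.1737,  0.9848]), np.float64(0.06566164818159315), np.int64(96), 347)
(array([ 0.6168, -0.0676]), array([-0.1621,  0.9868]), np.float64(0.06369134739757637), np.int64(46), 155)
(array([ 0.6168, -0.0676]), array([-0.1621,  0.9868]), np.float64(0.06369134743735705), np.int64(46), 155)
```

View pics/t16.png

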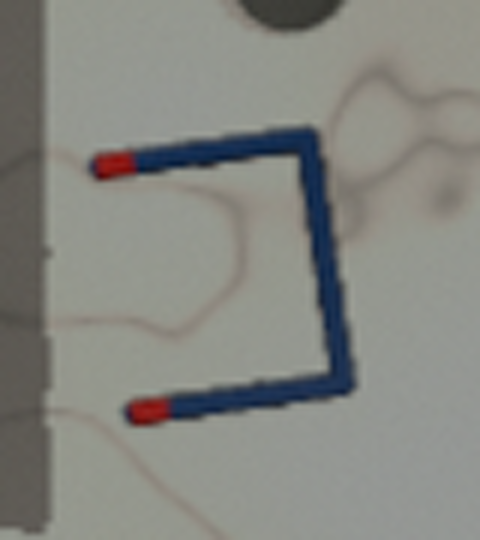

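View pics/w16.png

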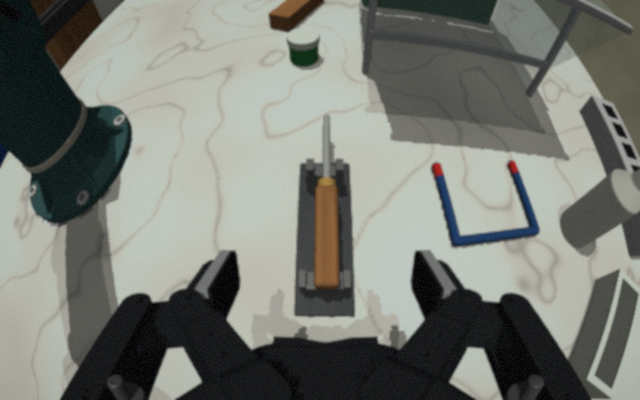

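View pics/s16c.png

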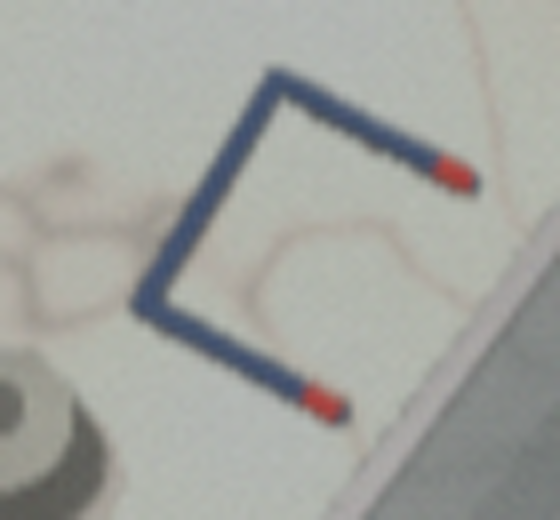

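```bash
cat >> h.py <<'E'
def down(ang):
    a=np.radians(ang); x=np.array([np.cos(a),np.sin(a),0]); z=np.array([0,0,-1.0]); return Rot.from_matrix(np.stack([x,np.cross(z,x),z],1))
E
python3 - <<'E'
from h import *
from plant import robot
plan(robot.get_state(),np.array([.614,-.0665,.14]),down(8.9),13,-1)
E
```

```text
dist 217mm ang 95.4 rows 13 (min 12)
[2.4, 16.0, 4.3, -2.6, -2.8, 6.3, -1],
[4.3, 15.4, 4.9, -2.6, -2.8, 6.3, -1],
[6.2, 14.6, 5.3, -2.6, -2.8, 6.3, -1],
[8.0, 13.5, 5.6, -2.6, -2.8, 6.3, -1],
[9.7, 12.3, 5.8, -2.6, -2.8, 6.3, -1],
[11.3, 10.9, 5.8, -2.6, -2.8, 6.3, -1],
[12.6, 9.3, 5.7, -2.6, -2.8, 6.3, -1],
[13.8, 7.6, 5.4, -2.6, -2.8, 6.3, -1],
[14.8, 5.8, 5.1, -2.6, -2.8, 6.3, -1],
[15.6, 3.9, 4.5, -2.6, -2.8, 6.3, -1],
[16.1, 2.0, 3.9, -2.6, -2.8, 6.3, -1],
[16.4, 0.0, 3.2, -2.6, -2.8, 6.3, -1],
[16.4, -1.9, 2.3, -2.6, -2.8, 6.3, -1]
```

>>> {"op": "jog_arm", "data": {
  "rows": [
    [[2.5,16,3,-2.6,-2.8,6.3,-1],[4,15.5,3.5,-2.6,-2.8,6.3,-1],[6,14.5,4,-2.6,-2.8,6.3,-1],[8,13.5,5,-2.6,-2.8,6.3,-1],[9.5,12,5,-2.6,-2.8,6.3,-1],[11,11,5,-2.6,-2.8,6.3,-1],[12.5,9,5,-2.6,-2.8,6.3,-1],[14,7.5,5,-2.6,-2.8,6.3,-1]]
  ]
}}

```text
t: 16.1
tcp_pos: [0.527, -0.0996, 0.136]
tool_rot: [0.934, 0.321, 0.091, -0.125]
wrist_force: [-0.5, 0.6, -0.5]
width: 0.0854
```

Run:
```python
from h import *
from plant import robot
st=robot.get_state();print(st["joint_pos"])
plan(st,np.array([.614,-.0665,.14]),down(8.9),None,-1)
```

```text
[ 0.43006897  0.52289065 -0.20331303  2.11372926 -0.41683734  0.53943158
 -0.29377998]
dist 93mm ang 33.9 rows 5 (min 5)
[17.6, 5.6, 2.7, -2.7, -2.3, 5.8, -1],
[18.1, 3.7, 2.2, -2.7, -2.3, 5.8, -1],
[18.5, 1.8, 1.6, -2.7, -2.3, 5.8, -1],
[18.6, -0.1, 0.9, -2.7, -2.3, 5.8, -1],
[18.5, -2.0, 0.1, -2.7, -2.3, 5.8, -1]
```

>>> {"op": "jog_arm", "data": {
  "rows": [
    [[17.5,5.5,2.5,-2.7,-2.3,5.8,-1],[18,4,2,-2.7,-2.3,5.8,-1],[18.5,2,1.5,-2.7,-2.3,5.8,-1],[18.5,0,1,-2.7,-2.3,5.8,-1],[18.5,-2,0,-2.7,-2.3,5.8,-1],[0,0,0,0,0,0,-1]]
  ]
}}

```text
t: 16.7
tcp_pos: [0.6095, -0.0552, 0.1278]
tool_rot: [0.997, 0.072, -0.014, 0.002]
wrist_force: [0.6, 0.0, 0.5]
width: 0.0855
```

Run:
```python
from h import *
from plant import robot,eyes
np.set_printoptions(precision=4,suppress=True)
st=robot.get_state();print(st["tcp_pos"],st["joint_pos"])
w=eyes.snapshot("wrist");w["st"]=st;pickle.dump(w,open("w17.pkl","wb"));cv2.imwrite("pics/w17.png",w["img"][:,:,::-1])
hsv=cv2.cvtColor(w["img"],cv2.COLOR_RGB2HSV);m=cv2.inRange(hsv,(100,120,40),(130,255,255))
n,lab,sts,c=cv2.connectedComponentsWithStats(m);print(sts[sts[:,4]>100])
```

```text
[ 0.6095 -0.0552  0.1278] [-0.1882  0.6084  0.2894  1.936  -0.2565  0.6606 -1.1671]
[[     0      0    640    400 248491]
 [   588      0     52     92   3161]
 [   239    108    105    141   3224]
 [   526    151     31     44    669]
 [   622    320     18     40    455]]
```

View pics/w17.png

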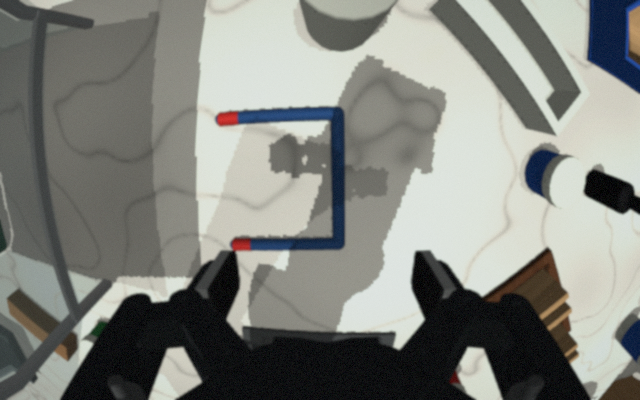

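Run:
```python
from h import *
np.set_printoptions(precision=4,suppress=True)
w=load("w17.pkl")
P=[wonz(w,u,v,.006)[:2] for u,v in [(338,113),(338,243),(219,118),(234,244)]]
print(P, np.linalg.norm(P[0]-P[1]),(P[0]+P[1])/2,(P[2]+P[3])/2)
d=(P[2]+P[3])/2-(P[0]+P[1])/2;print(d/np.linalg.norm(d),np.linalg.norm(d),np.degrees(np.arctan2(d[1],d[0])))
e=P[0]-P[1];print("crossbar ang",np.degrees(np.arctan2(e[1],e[0])))
# height check: two-view crossbar corners: wrist + top
t=load("top16.pkl")
for wp,tp in [((338,113),(313,137)),((338,243),(342,385)),((219,118),(95,166)),((234,244),(130,412))]:
    print(wrt(wray(w,*wp),ray(t,290+tp[0]/6,130+tp[1]/6)))
```

```text
[array([ 0.6766, -0.0563]), array([ 0.5581, -0.0748]), array([0.6603, 0.0457]), array([0.5413, 0.025 ])] 0.11994295924357877 [ 0.6173 -0.0655] [0.6008 0.0353]
[-0.1615  0.9869] 0.10221115131876135 99.29461153329333
crossbar ang 8.870185143270813
(array([ 0.6762, -0.0586, -0.0042]), np.float64(0.003648589646146762))
(array([ 0.5552, -0.076 ,  0.0001]), np.float64(0.001086146041222592))
(array([0.659 , 0.0453, 0.0034]), np.float64(0.0032314253010636423))
(array([0.5396, 0.0248, 0.0035]), np.float64(0.001674727153115272))
```

```bash
cat > dn.py <<'E'
import sys
from h import *
from plant import robot
np.set_printoptions(precision=4,suppress=True)
a=[float(x) for x in sys.argv[1:]]
st=robot.get_state();r=down(a[3]);print(st["t"],st["tcp_pos"],"F",st["wrist_force"],"w",st["width"],"q",st["joint_pos"])
plan(st,np.array(a[:3]),r,int(a[4]),a[5])
E
python3 dn.py .617 -.066 .06 9 3 -1
```

```text
16.75 [ 0.6067 -0.0572  0.1273] F [-0.6872  0.0283  0.0754] w 0.08596705060041974 q [-0.1848  0.6075  0.2891  1.9397 -0.256   0.6611 -1.1649]
dist 69mm ang 2.0 rows 3 (min 2)
[3.7, 3.4, 22.3, 0.0, 0.6, -0.3, -1.0],
[3.4, 3.4, 22.4, 0.0, 0.6, -0.3, -1.0],
[3.2, 3.4, 22.4, 0.0, 0.6, -0.3, -1.0]
```

>>> {"op": "jog_arm", "data": {
  "rows": [
    [[4,3.4,22,0,0.6,-0.3,-1],[3.5,3.4,22,0,0.6,-0.3,-1],[3,3.4,22,0,0.6,-0.3,-1],[0,0,0,0,0,0,-1]]
  ]
}}

```text
t: 17.15
tcp_pos: [0.6093, -0.0678, 0.0543]
tool_rot: [0.997, 0.081, -0.006, -0.0]
wrist_force: [-0.3, -0.3, -0.8]
width: 0.0853
```

```bash
python3 dn.py .617 -.066 .02 9 2 -1
```

```text
17.15 [ 0.6093 -0.0678  0.0543] F [-0.3392 -0.2798 -0.7643] w 0.08530736484916451 q [-0.1158  0.7074  0.2203  1.9713 -0.2963  0.5047 -1.0935]
dist 35mm ang 0.7 rows 2 (min 1)
[4.1, -0.3, 17.1, -0.0, 0.3, 0.1, -1.0],
[4.0, -0.3, 17.1, -0.0, 0.3, 0.1, -1.0]
```

>>> {"op": "jog_arm", "data": {
  "rows": [
    [[6,-0.5,16,0,0.3,0,-1],[5,-0.5,15,0,0.3,0,-1],[0,0,0,0,0,0,-1]]
  ]
}}

```text
t: 17.45
tcp_pos: [0.6157, -0.0679, 0.0216]
tool_rot: [0.997, 0.079, -0.003, -0.001]
wrist_force: [-0.0, 0.8, 0.1]
width: 0.0852
```

```bash
python3 dn.py .617 -.066 .005 9 1 -1
```

```text
17.45 [ 0.6157 -0.0679  0.0216] F [-0.0284  0.7791  0.1087] w 0.08524707305808044 q [-0.0961  0.7602  0.1943  1.9654 -0.3148  0.4512 -1.0813]
dist 17mm ang 0.4 rows 1 (min 1)
[1.7, -1.6, 16.6, -0.2, 0.3, 0.1, -1.0]
```

>>> {"op": "jog_arm", "data": {
  "rows": [
    [[2,-1.6,8,0,0.3,0,-1],[0,0,7,0,0,0,-1],[0,0,0,0,0,0,-1]]
  ]
}}

```text
t: 17.75
tcp_pos: [0.6173, -0.0665, 0.0068]
tool_rot: [0.997, 0.079, 0.0, -0.002]
wrist_force: [0.4, -0.4, 0.6]
width: 0.0853
```

```bash
python3 dn.py .617 -.066 .004 9 1 -1
```

```text
17.75 [ 0.6173 -0.0665  0.0068] F [ 0.3614 -0.3826  0.6022] w 0.0852660208171624 q [-0.0883  0.7823  0.1803  1.9675 -0.3237  0.4196 -1.0756]
dist 3mm ang 0.2 rows 1 (min 1)
[-0.2, -0.5, 2.8, -0.2, -0.0, 0.0, -1.0]
```

>>> {"op": "jog_arm", "data": {
  "rows": [
    [[0,0,3,0,0,0,-0.5],[0,0,0,0,0,0,0.2],[0,0,0,0,0,0,1],[0,0,0,0,0,0,1],[0,0,0,0,0,0,1],[0,0,0,0,0,0,1],[0,0,0,0,0,0,1],[0,0,0,0,0,0,1]]
  ]
}}

```text
t: 18.55
tcp_pos: [0.6182, -0.0663, 0.0051]
tool_rot: [0.997, 0.079, 0.001, -0.001]
wrist_force: [-0.4, -0.2, -0.2]
width: 0.0089
```

```bash
python3 dn.py .617 -.066 .06 9 3 1;  python3 - <<'E'
from h import *
from plant import robot,eyes
st=robot.get_state();pickle.dump(st,open("gripb.pkl","wb"))
w=eyes.snapshot("wrist");w["st"]=st;pickle.dump(w,open("w18.pkl","wb"));cv2.imwrite("pics/w18.png",w["img"][:,:,::-1])
E
```

```text
18.55 [ 0.6182 -0.0663  0.0051] F [-0.3724 -0.242  -0.2149] w 0.008945963595508906 q [-0.0874  0.7848  0.1784  1.9672 -0.3246  0.4146 -1.0745]
dist 55mm ang 0.2 rows 3 (min 2)
[-0.3, -0.2, -18.3, -0.0, -0.1, 0.0, 1.0],
[-0.4, -0.2, -18.3, -0.0, -0.1, 0.0, 1.0],
[-0.4, -0.2, -18.3, -0.0, -0.1, 0.0, 1.0]
```

View pics/w18.png

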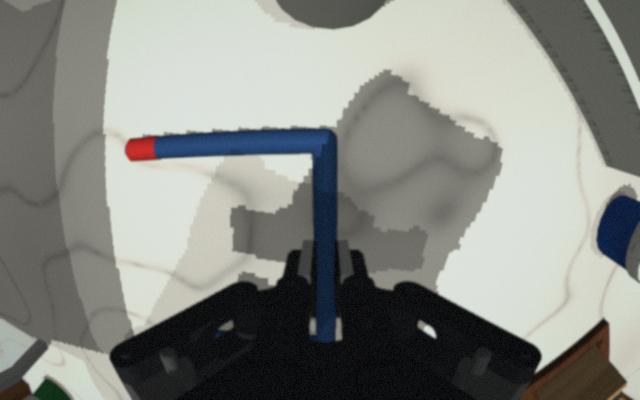

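>>> {"op": "jog_arm", "data": {
  "rows": [
    [[0,0,0,0,0,0,0.2],[0,0,0,0,0,0,0.2],[0,0,0,0,0,0,0.2],[0,0,2.5,0,0,0,0.2],[0,0,2,0,0,0,0.2],[0,0,0,0,0,0,0.2]]
  ]
}}

```text
t: 19.2
tcp_pos: [0.6184, -0.0663, 0.0002]
tool_rot: [0.997, 0.079, 0.001, -0.001]
wrist_force: [0.5, -0.2, -0.3]
width: 0.0345
```

```bash
python3 dn.py .6175 -.066 .0005 9 1 1
```

```text
19.2 [ 0.6184 -0.0663  0.0002] F [ 0.4648 -0.1636 -0.3272] w 0.03449275879823919 q [-0.0849  0.7925  0.1746  1.9672 -0.3266  0.4063 -1.0729]
dist 1mm ang 0.2 rows 1 (min 1)
[-0.9, -0.4, -0.3, -0.1, -0.2, 0.1, 1.0]
```

>>> {"op": "jog_arm", "data": {
  "rows": [
    [[0,0,0,0,0,0,0.6],[0,0,0,0,0,0,1],[0,0,0,0,0,0,1],[0,0,0,0,0,0,1],[0,0,0,0,0,0,1],[0,0,0,0,0,0,1]]
  ]
}}

```text
t: 19.8
tcp_pos: [0.619, -0.0675, 0.0007]
tool_rot: [0.997, 0.079, 0.002, -0.001]
wrist_force: [-0.7, -0.9, 0.9]
width: 0.0097
```

>>> {"op": "jog_arm", "data": {
  "rows": [
    [[0,0,-4,0,0,0,1],[0,0,-10,0,0,0,1],[0,0,-20,0,0,0,1],[0,0,-20,0,0,0,1],[0,0,0,0,0,0,1]]
  ]
}}

```text
t: 20.3
tcp_pos: [0.6171, -0.0663, 0.0565]
tool_rot: [0.997, 0.079, 0.0, -0.002]
wrist_force: [0.7, 0.4, -1.2]
width: 0.0094
```

```bash
python3 dn.py .6175 -.066 .06 9 1 1;  python3 - <<'E'
from h import *
from plant import robot,eyes
st=robot.get_state()
w=eyes.snapshot("wrist");w["st"]=st;pickle.dump(w,open("w19.pkl","wb"));cv2.imwrite("pics/w19.png",w["img"][:,:,::-1])
s=eyes.snapshot("scene");pickle.dump(s,open("scene19.pkl","wb"));crop(s,220,150,370,270,5,"pics/s19.png")
E
```

```text
20.3 [ 0.6171 -0.0663  0.0565] F [ 0.6779  0.4398 -1.2117] w 0.009425532613761596 q [-0.1154  0.7072  0.2187  1.9608 -0.3025  0.505  -1.0937]
dist 4mm ang 0.2 rows 1 (min 1)
[0.5, -0.2, -3.5, -0.2, -0.0, 0.1, 1.0]
```

View pics/w19.png

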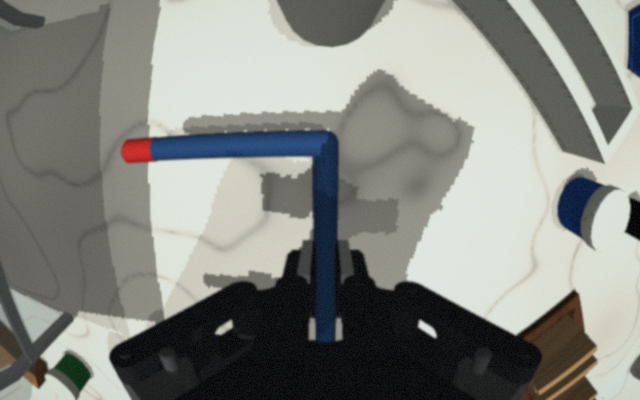

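View pics/s19.png

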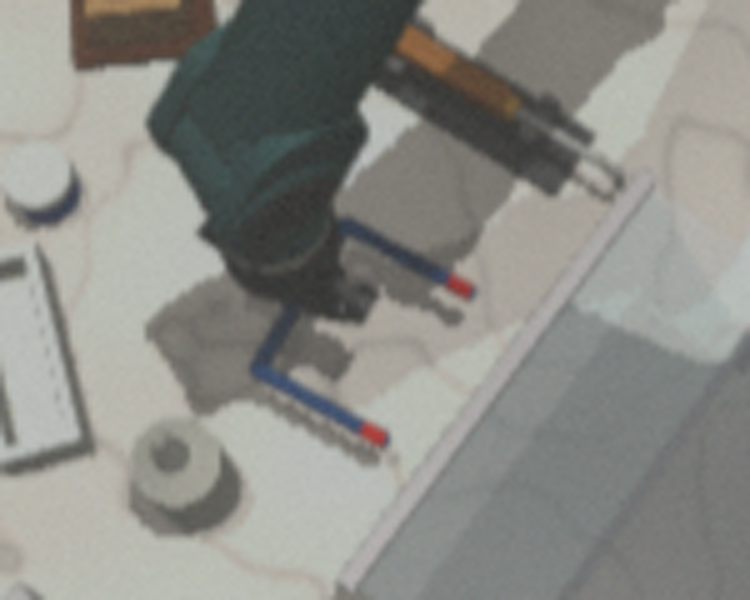

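```bash
python3 dn.py .512 -.372 .18 45.3 8 1
```

```text
20.4 [ 0.6154 -0.0658  0.0543] F [ 0.5329 -1.3958 -1.7705] w 0.008755603425248101 q [-0.1149  0.7102  0.2173  1.9624 -0.3027  0.5043 -1.0935]
dist 347mm ang 36.2 rows 8 (min 8)
[-18.9, 35.7, -15.8, -0.0, 0.0, -4.5, 1.0],
[-21.6, 34.1, -15.8, -0.0, 0.0, -4.5, 1.0],
[-24.2, 32.3, -15.8, -0.0, 0.0, -4.5, 1.0],
[-26.7, 30.3, -15.8, -0.0, 0.0, -4.5, 1.0],
[-29.0, 28.1, -15.7, -0.0, 0.0, -4.5, 1.0],
[-31.1, 25.7, -15.7, -0.0, 0.0, -4.5, 1.0],
[-33.1, 23.2, -15.7, -0.0, 0.0, -4.5, 1.0],
[-34.8, 20.5, -15.7, -0.0, 0.0, -4.5, 1.0]
```

>>> {"op": "jog_arm", "data": {
  "rows": [
    [[0,5,-20,0,0,0,1],[-5,10,-30,0,0,0,1],[-10,20,-30,0,0,-2,1],[-15,25,-20,0,0,-4,1],[-18,26,-10,0,0,-4,1],[-20,26,0,0,0,-4,1],[-21,25,0,0,0,-4,1],[-23,24,0,0,0,-4,1]]
  ]
}}

```text
t: 21.2
tcp_pos: [0.5548, -0.2499, 0.158]
tool_rot: [0.959, 0.284, -0.008, -0.008]
wrist_force: [0.5, -0.5, -1.2]
width: 0.0094
```

```bash
python3 dn.py .512 -.372 .18 45.3 6 1
```

```text
21.2 [ 0.5548 -0.2499  0.158 ] F [ 0.5186 -0.4994 -1.1732] w 0.00939039622277162 q [ 0.2414  0.5481  0.1542  1.9258 -0.1294  0.699  -0.5214]
dist 131mm ang 12.4 rows 6 (min 3)
[-17.1, 13.1, -3.7, -0.2, 0.1, -2.1, 1.0],
[-17.5, 12.5, -3.7, -0.2, 0.1, -2.1, 1.0],
[-18.0, 11.9, -3.7, -0.2, 0.1, -2.1, 1.0],
[-18.4, 11.3, -3.7, -0.2, 0.1, -2.1, 1.0],
[-18.8, 10.6, -3.7, -0.2, 0.1, -2.1, 1.0],
[-19.1, 9.9, -3.7, -0.2, 0.1, -2.1, 1.0]
```

>>> {"op": "jog_arm", "data": {
  "rows": [
    [[-17,13,-4,-0.2,0.1,-2.1,1],[-17.5,12.5,-4,-0.2,0.1,-2.1,1],[-18,12,-4,-0.2,0.1,-2.1,1],[-18.5,11.5,-4,-0.2,0.1,-2.1,1],[-19,10.5,-4,-0.2,0.1,-2.1,1],[-19,10,-4,-0.2,0.1,-2.1,1],[0,0,0,0,0,0,1]]
  ]
}}

```text
t: 21.9
tcp_pos: [0.5013, -0.3818, 0.1728]
tool_rot: [0.922, 0.387, -0.005, -0.005]
wrist_force: [0.4, -1.0, -1.8]
width: 0.0092
```

```bash
python3 dn.py .512 -.372 .18 45.3 6 1;  python3 - <<'E'
from h import *
from plant import robot,eyes
st=robot.get_state()
w=eyes.snapshot("wrist");w["st"]=st;pickle.dump(w,open("w20.pkl","wb"));cv2.imwrite("pics/w20.png",w["img"][:,:,::-1])
s=eyes.snapshot("scene");pickle.dump(s,open("scene20.pkl","wb"));crop(s,180,80,330,200,5,"pics/s20.png")
s=eyes.snapshot("top");pickle.dump(s,open("top20.pkl","wb"));crop(s,380,160,520,280,5,"pics/t20.png")
E
```

```text
21.9 [ 0.5013 -0.3818  0.1728] F [ 0.3777 -1.029  -1.77  ] w 0.009160475618392491 q [ 0.5111  0.5467  0.0956  1.8709 -0.0703  0.7409 -0.1306]
dist 16mm ang 0.8 rows 6 (min 1)
[2.4, 0.1, -1.2, -0.1, 0.0, 0.0, 1.0],
[2.4, 0.1, -1.2, -0.1, 0.0, 0.0, 1.0],
[2.4, 0.1, -1.2, -0.1, 0.0, 0.0, 1.0],
[2.4, 0.1, -1.2, -0.1, 0.0, 0.0, 1.0],
[2.4, 0.1, -1.2, -0.1, 0.0, 0.0, 1.0],
[2.4, 0.1, -1.2, -0.1, 0.0, 0.0, 1.0]
```

View pics/w20.png

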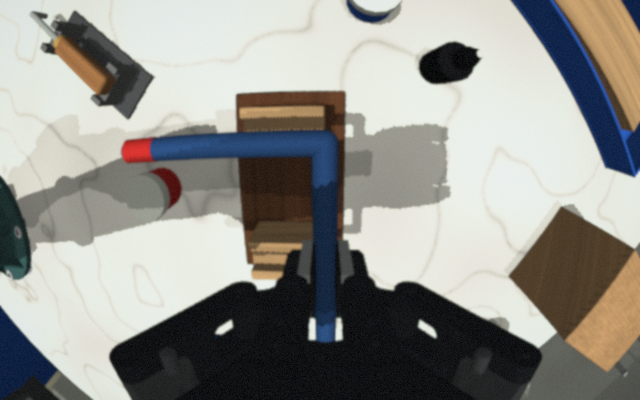

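View pics/s20.png

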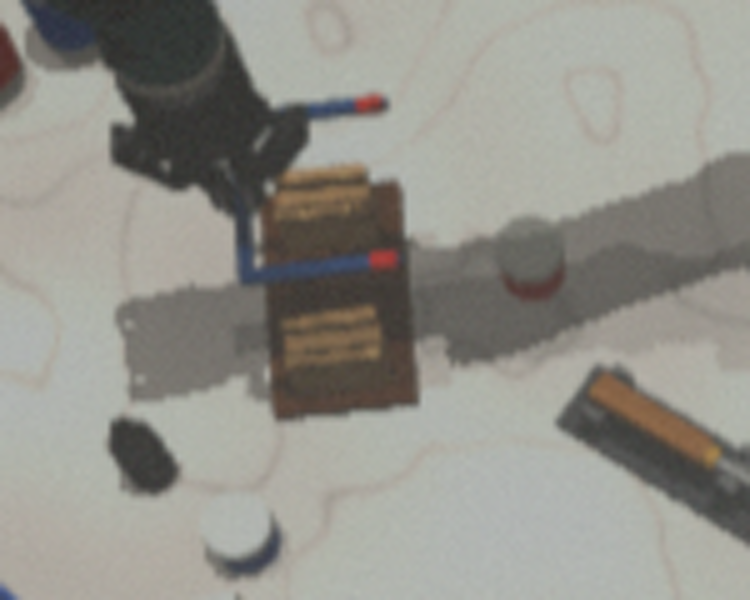

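View pics/t20.png

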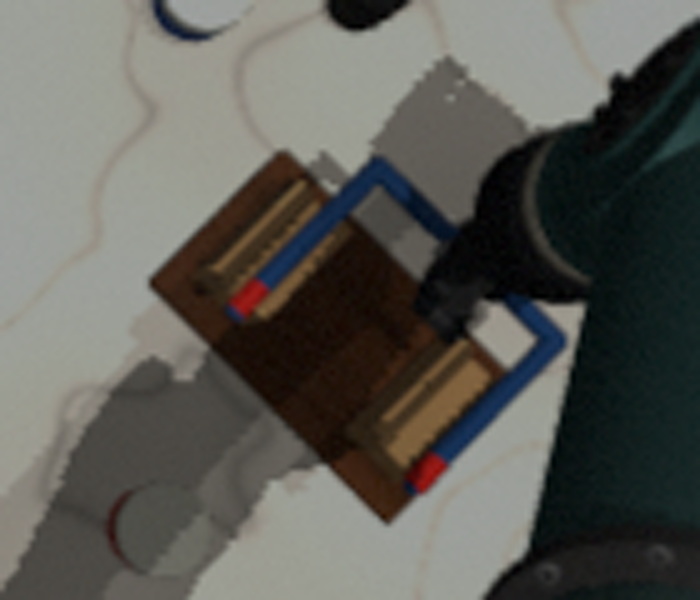

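Run:
```python
from h import *
crop(load("top0.pkl"),405,185,490,265,9,"pics/rk_t.png")
crop(load("scene0.pkl"),228,108,268,168,10,"pics/rk_s.png")
crop(load("w20.pkl"),225,80,355,285,3.8,"pics/rk_w.png")
```

```text
(no output)
```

View pics/rk_t.png

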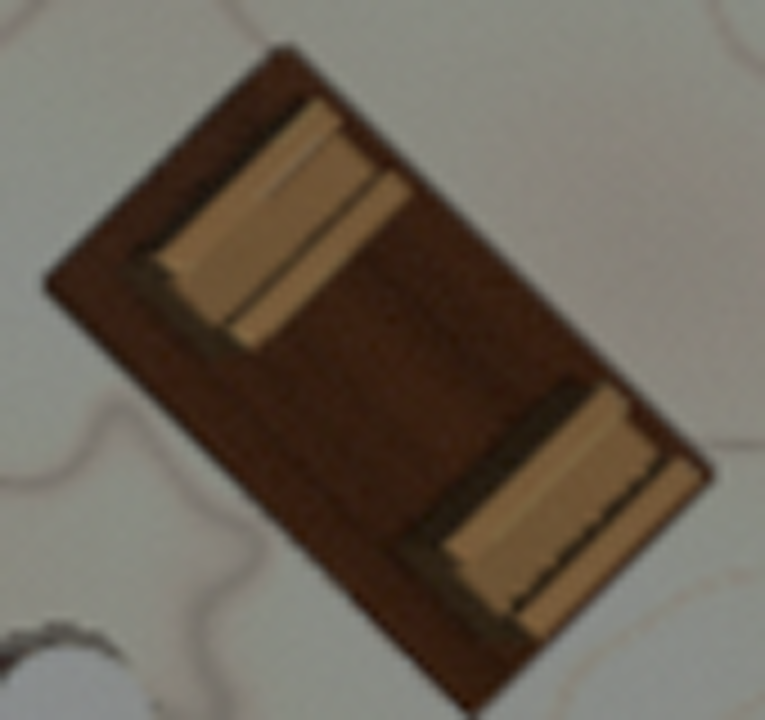

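View pics/rk_s.png

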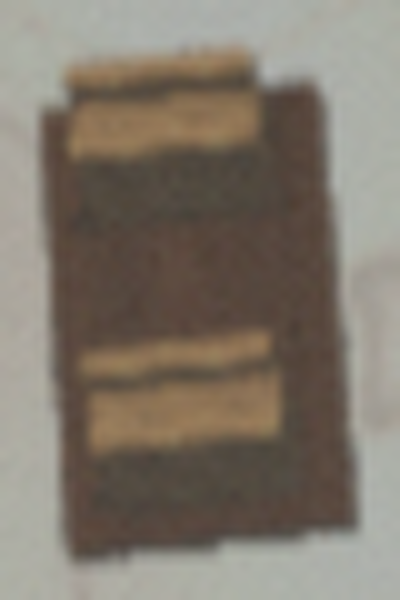

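View pics/rk_w.png

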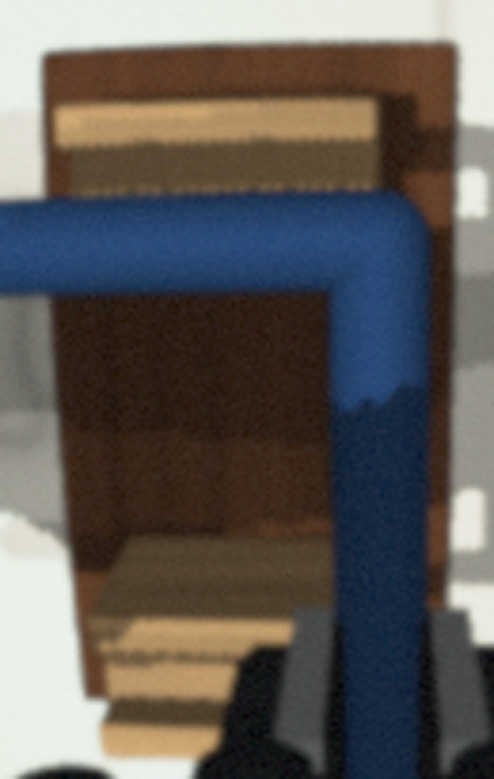

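Run:
```python
from h import *
np.set_printoptions(precision=4,suppress=True)
t=load("top0.pkl");s=load("scene0.pkl")
Tt=lambda x,y:(405+x/9,185+y/9); Ss=lambda x,y:(228+x/10,108+y/10)
for a,b in [((540,640),(248,50)),((707,470),(68,66)),((250,348),(268,332)),((412,190),(80,352))]:
    print("tri",tri(t,Tt(*a),s,Ss(*b)))
U=np.array([onz(t,*Tt(*p),.064)[:2] for p in [(318,98),(412,190),(250,348),(157,258)]])
L=np.array([onz(t,*Tt(*p),.064)[:2] for p in [(610,382),(707,470),(540,640),(445,548)]])
print(U.mean(0),L.mean(0),"c",(U.mean(0)+L.mean(0))/2,"sep",np.linalg.norm(U.mean(0)-L.mean(0)))
v=U.mean(0)-L.mean(0);print("rack y ang",np.degrees(np.arctan2(v[1],v[0])))
for B in (U,L):
    v=(B[3]+B[2]-B[0]-B[1])/2;print("notch dir",np.degrees(np.arctan2(v[1],v[0])),np.linalg.norm(v))
Bc=np.array([onz(t,*Tt(*p),.010)[:2] for p in [(285,45),(45,284),(473,714),(713,475)]]);print("base c",Bc.mean(0))
v=(Bc[0]+Bc[1]-Bc[2]-Bc[3])/2;print(np.degrees(np.arctan2(v[1],v[0])),np.linalg.norm(v))
v=(Bc[1]+Bc[2]-Bc[0]-Bc[3])/2;print(np.degrees(np.arctan2(v[1],v[0])),np.linalg.norm(v))
# scene version at z .064 of the outer edge mids
e=[onz(s,*Ss(*p),.064)[:2] for p in [(248,50),(68,66),(268,332),(80,352)]]
print("scene edges mid",np.mean(e,0)," top edges mid",np.mean([U[1],U[2],L[1],L[2]],0))
```

```text
tri (array([ 0.3875, -0.3964,  0.0494]), np.float64(0.0013532085883933278))
tri (array([ 0.4386, -0.4428,  0.0578]), np.float64(0.005032156282710728))
tri (array([ 0.4733, -0.3085,  0.0566]), np.float64(0.00045761699749697244))
tri (array([ 0.5226, -0.3578,  0.0561]), np.float64(0.0004132712945301933))
[ 0.5105 -0.317 ] [ 0.4268 -0.4036] c [ 0.4686 -0.3603] sep 0.12053594972312423
rack y ang 45.981196698800865
notch dir 135.36973170411656 0.06936992399317697
notch dir 135.70414256056972 0.07170864888972303
base c [ 0.4681 -0.3592]
45.40616412539302 0.18665668065176347
135.5041071473717 0.10752363473338315
scene edges mid [ 0.4579 -0.3712]  top edges mid [ 0.4554 -0.3744]
```

Run:
```python
from h import *
np.set_printoptions(precision=4,suppress=True)
w=load("w20.pkl"); st=w["st"]; p=np.array(st["tcp_pos"]);r=Rot.from_quat(st["tool_rot"])
print("tcp",p,r.as_matrix()[:,0])
W=lambda x,y:(225+x/3.8,80+y/3.8)
a=np.radians(135.5-90); ry=np.array([np.cos(a),np.sin(a)]); nx=np.array([-np.sin(a),np.cos(a)]) # nx: legs direction 135.5
for n,q,z in [("far outer rim L",(55,103),.064),("far outer rim R",(378,97),.064),("far rim inner L",(58,147),.064),("far rim inner R",(378,138),.064),("near in L",(130,622),.064),("near in rim2",(110,655),.064),("near outer top",(105,705),.064),("near outer bottom",(105,757),.064),
   ("plate far L",(45,55),.01),("plate far R",(455,45),.01)]:
    X=wonz(w,*W(*q),z)[:2]; print(n,X,"ry",X@ry,"nx",X@nx)
c=np.array([.4695,-.359]);print("centre guess ry",c@ry,"nx",c@nx, "tcp ry",p[:2]@ry,"nx",p[:2]@nx)
# bow bar corner in wrist: centre of bar at corner (380,245), z=tcp+.0055
z=p[2]+.0055
for n,q in [("corner",(380,245)),("leg far",(5,247))]:
    X=wonz(w,*W(*q),z)[:2];print(n,X,"ry",X@ry,"nx",X@nx)
X=wonz(w,124,151,z)[:2];print("tip",X@ry,X@nx)
```

```text
tcp [ 0.5013 -0.3818  0.1728] [ 0.7004  0.7137 -0.0046]
far outer rim L [ 0.5033 -0.2771] ry 0.15516328424017203 nx -0.5531899224965254
far outer rim R [ 0.5528 -0.3265] ry 0.15453763051806435 nx -0.6231117913326337
far rim inner L [ 0.4968 -0.2842] ry 0.14546577938805588 nx -0.5535690421264052
far rim inner R [ 0.5466 -0.3328] ry 0.14578196150714995 nx -0.6231112606022531
near in L [ 0.4253 -0.3711] ry 0.033362951137159313 nx -0.5634672541604653
near in rim2 [ 0.4147 -0.3736] ry 0.02422884444973388 nx -0.557637954585719
near outer top [ 0.4029 -0.3818] ry 0.010034846753432275 nx -0.554961498397362
near outer bottom [ 0.3909 -0.3917] ry -0.005442506025207124 nx -0.5533337177806543
plate far L [ 0.4995 -0.2549] ry 0.16831987762532452 nx -0.5349017226754732
plate far R [ 0.5757 -0.33  ] ry 0.16820298065221226 nx -0.6419170625602213
centre guess ry 0.07301998834242883 nx -0.5864975117615346 tcp ry 0.07903027525526522 nx -0.6251289716439945
corner [ 0.5419 -0.3403] ry 0.13715198213773666 nx -0.6250415040008808
leg far [ 0.5099 -0.3081] ry 0.1376823541982217 nx -0.579611360305306
tip 0.13763195695116628 -0.520057083808886
```

```bash
python3 dn.py .5086 -.3932 .10 45.5 4 1
```

```text
22.05 [ 0.5037 -0.3761  0.1723] F [ 0.4847 -0.0535 -1.368 ] w 0.009313601597188918 q [ 0.5065  0.5465  0.0909  1.8726 -0.0724  0.7416 -0.1319]
dist 74mm ang 1.0 rows 4 (min 2)
[-2.2, 4.1, 18.0, -0.2, 0.0, 0.1, 1.0],
[-2.2, 4.1, 18.0, -0.2, 0.0, 0.1, 1.0],
[-2.2, 4.0, 18.0, -0.2, 0.0, 0.1, 1.0],
[-2.2, 3.9, 18.1, -0.2, 0.0, 0.1, 1.0]
```

>>> {"op": "jog_arm", "data": {
  "rows": [
    [[-2,4,17,-0.2,0,0,1],[-2,4,17,-0.2,0,0,1],[-2,4,17,-0.2,0,0,1],[-2,4,15,-0.2,0,0,1],[0,0,0,0,0,0,1],[0,0,0,0,0,0,1]]
  ]
}}

```text
t: 22.65
tcp_pos: [0.5149, -0.3819, 0.1016]
tool_rot: [0.919, 0.395, 0.001, -0.004]
wrist_force: [0.3, 0.1, -0.9]
width: 0.0091
```

```bash
python3 dn.py .5086 -.3932 .085 45.5 1 1
```

```text
22.65 [ 0.5149 -0.3819  0.1016] F [ 0.2632  0.0803 -0.9182] w 0.009104971418075767 q [ 0.5219  0.6495  0.0705  1.8892 -0.0842  0.6114 -0.1107]
dist 21mm ang 1.2 rows 1 (min 1)
[-12.6, 3.3, 16.5, -0.4, -0.3, 1.1, 1.0]
```

>>> {"op": "jog_arm", "data": {
  "rows": [
    [[-7,1.7,3,-0.2,-0.2,0.6,1],[-6,1.6,3,-0.2,-0.1,0.5,1],[0,0,0,0,0,0,1]]
  ]
}}

```text
t: 22.95
tcp_pos: [0.5089, -0.3941, 0.0966]
tool_rot: [0.922, 0.386, 0.0, 0.001]
wrist_force: [-0.1, -0.0, -1.4]
width: 0.0094
```

```bash
python3 dn.py .5086 -.3932 .085 45.5 1 1
```

```text
22.95 [ 0.5089 -0.3941  0.0966] F [-0.0591 -0.0385 -1.4211] w 0.009350619059504676 q [ 0.5337  0.6566  0.0791  1.892  -0.0846  0.5934 -0.1112]
dist 12mm ang 0.2 rows 1 (min 1)
[0.5, -0.8, 11.6, 0.2, 0.0, -0.1, 1.0]
```

Look before lowering.

Run:
```python
from h import *
from plant import robot,eyes
np.set_printoptions(precision=4,suppress=True)
st=robot.get_state()
w=eyes.snapshot("wrist");w["st"]=st;pickle.dump(w,open("w21.pkl","wb"));crop(w,100,60,380,300,2.8,"pics/w21.png")
s=eyes.snapshot("scene");pickle.dump(s,open("scene21.pkl","wb"));crop(s,200,90,300,180,7,"pics/s21.png")
s=eyes.snapshot("top");pickle.dump(s,open("top21.pkl","wb"));crop(s,390,175,500,275,6,"pics/t21.png")
```

```text
(no output)
```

View pics/w21.png

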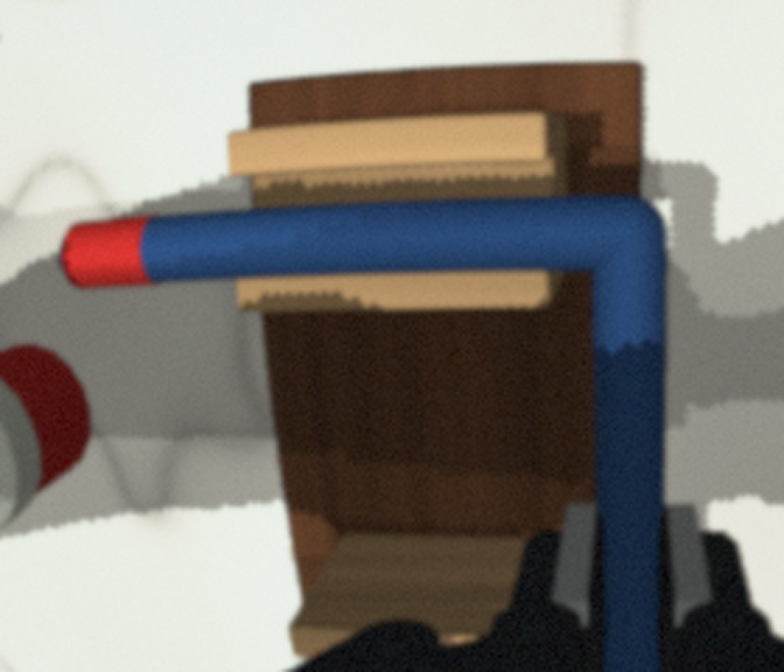

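View pics/s21.png

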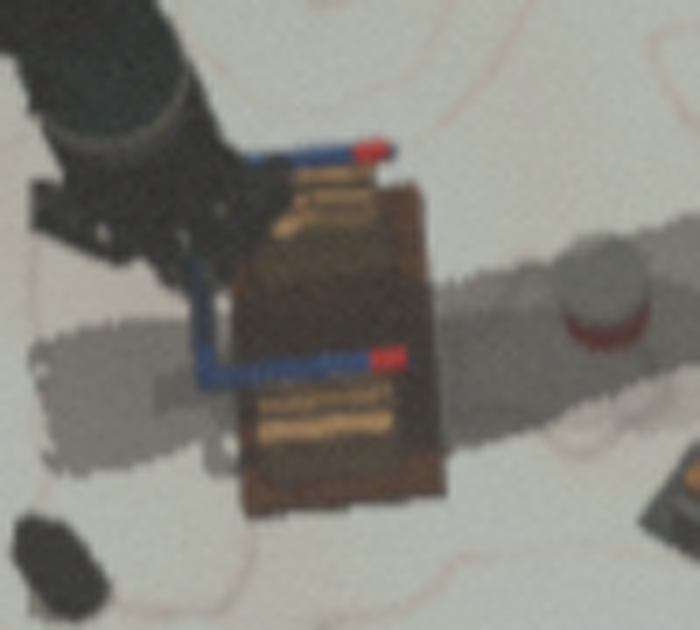

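View pics/t21.png

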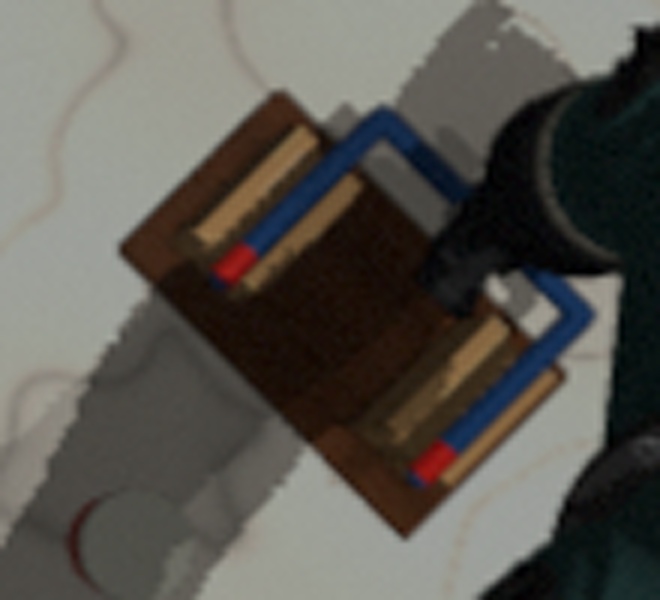

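```bash
python3 - <<'E'
from h import *
np.set_printoptions(precision=4,suppress=True)
w=load("w21.pkl"); st=w["st"]; p=np.array(st["tcp_pos"]);r=Rot.from_quat(st["tool_rot"]);X0=r.as_matrix()[:,0]
print("tcp",p,"heading",np.degrees(np.arctan2(X0[1],X0[0])))
W=lambda x,y:(100+x/2.8,60+y/2.8)
a=np.radians(45.5); ry=np.array([np.cos(a),np.sin(a)]); nx=np.array([-np.sin(a),np.cos(a)])
for n,q,z in [("outer L",(230,131),.064),("outer R",(545,112),.064),("rim inner L",(232,174),.064),("rim inner R",(550,158),.064),("inner rim outer edge L",(240,308),.064),("inner rim outer R",(548,307),.064),("leg corner",(630,233),p[2]+.0055),("leg mid",(350,240),p[2]+.0055),("leg red",(150,249),p[2]+.0055),("tip",(65,255),p[2]+.0055),("plateL",(250,85),.01),("plateR",(640,63),.01)]:
    X=wonz(w,*W(*q),z)[:2]; print(n,"ry %.4f nx %.4f"%(X@ry,X@nx))
print("tcp ry nx",p[:2]@ry,p[:2]@nx)
E
python3 dn.py .5086 -.3932 .085 45.5 1 1
```

```text
tcp [ 0.5089 -0.3941  0.0966] heading 45.442905157830715
outer L ry 0.1545 nx -0.5538
outer R ry 0.1545 nx -0.6223
rim inner L ry 0.1452 nx -0.5538
rim inner R ry 0.1452 nx -0.6232
inner rim outer edge L ry 0.1156 nx -0.5532
inner rim outer R ry 0.1145 nx -0.6222
leg corner ry 0.1342 nx -0.6391
leg mid ry 0.1340 nx -0.5932
leg red ry 0.1344 nx -0.5544
tip ry 0.1345 nx -0.5346
plateL ry 0.1682 nx -0.5344
plateR ry 0.1685 nx -0.6420
tcp ry nx 0.07558442307391064 -0.6391588713030611
23.1 [ 0.5098 -0.3932  0.0969] F [ 0.1583  0.6423 -2.24  ] w 0.009286320422729817 q [ 0.5332  0.6563  0.0778  1.8915 -0.0849  0.5936 -0.1112]
dist 12mm ang 0.2 rows 1 (min 1)
[-0.9, -0.9, 11.8, 0.2, -0.0, 0.0, 1.0]
```

>>> {"op": "jog_arm", "data": {
  "rows": [
    [[-0.9,-0.6,10,0,0,0,1],[0,0,8,0,0,0,1],[0,0,0,0,0,0,1]]
  ]
}}

```text
t: 23.4
tcp_pos: [0.5093, -0.3933, 0.078]
tool_rot: [0.922, 0.387, 0.001, 0.002]
wrist_force: [-0.3, 0.1, -1.6]
width: 0.0091
```

```bash
python3 dn.py .5089 -.3935 .066 45.5 1 1
```

```text
23.4 [ 0.5093 -0.3933  0.078 ] F [-0.3273  0.103  -1.5884] w 0.00912208509090217 q [ 0.5376  0.6822  0.0727  1.9    -0.0876  0.5579 -0.1077]
dist 12mm ang 0.3 rows 1 (min 1)
[-0.4, -0.2, 12.0, 0.2, -0.1, 0.0, 1.0]
```

>>> {"op": "jog_arm", "data": {
  "rows": [
    [[-0.4,0,6,0.2,0,0,1],[0,0,6,0,0,0,1],[0,0,4,0,0,0,1],[0,0,0,0,0,0,1]]
  ]
}}

```text
t: 23.8
tcp_pos: [0.5089, -0.3932, 0.0597]
tool_rot: [0.922, 0.387, 0.0, -0.001]
wrist_force: [-0.6, -0.1, -1.9]
width: 0.0096
```

```bash
python3 dn.py .5089 -.3935 .052 45.5 1 1;  python3 - <<'E'
from h import *
from plant import robot,eyes
st=robot.get_state()
w=eyes.snapshot("wrist");w["st"]=st;pickle.dump(w,open("w22.pkl","wb"));crop(w,100,60,380,300,2.8,"pics/w22.png")
s=eyes.snapshot("top");pickle.dump(s,open("top22.pkl","wb"));crop(s,390,175,500,275,6,"pics/t22.png")
E
```

```text
23.8 [ 0.5089 -0.3932  0.0597] F [-0.5564 -0.0803 -1.9289] w 0.00964383840615925 q [ 0.5416  0.7097  0.0681  1.9026 -0.0902  0.5328 -0.1046]
dist 8mm ang 0.1 rows 1 (min 1)
[-0.2, 0.2, 7.7, -0.1, -0.1, 0.1, 1.0]
```

View pics/w22.png

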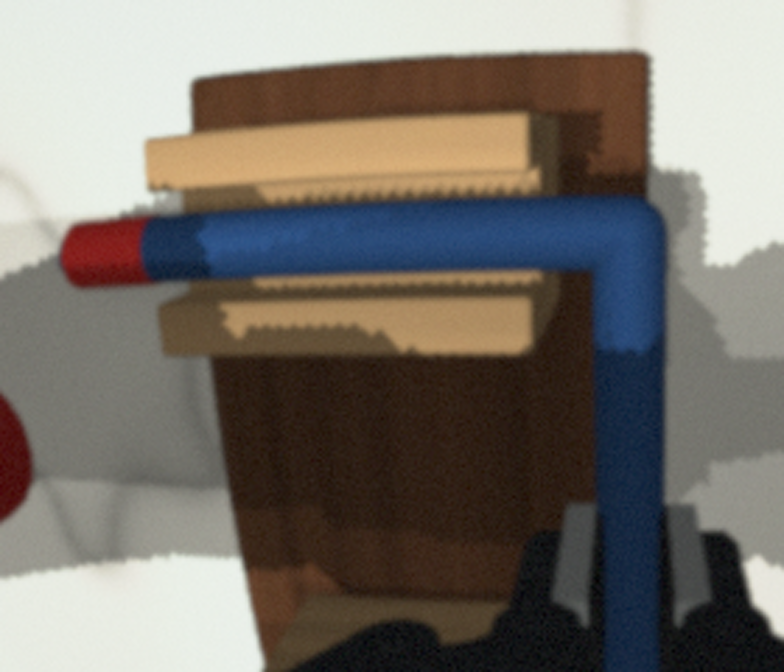

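View pics/t22.png

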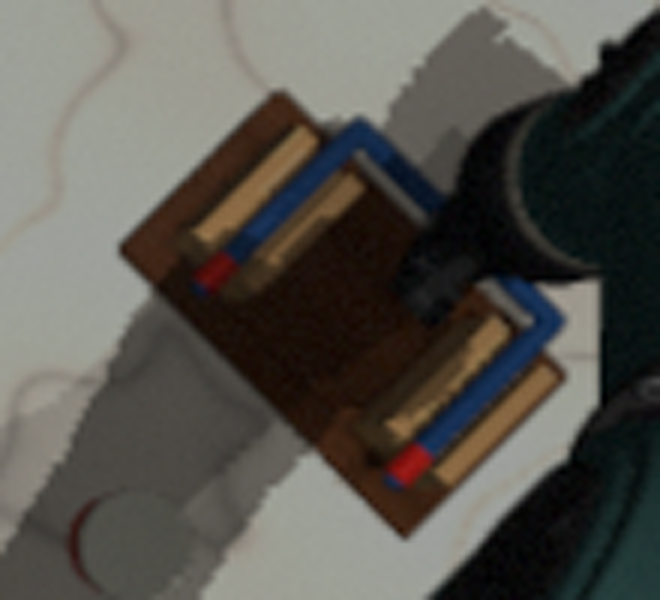

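>>> {"op": "jog_arm", "data": {
  "rows": [
    [[0,0,4,0,0,0,1],[0,0,3.5,0,0,0,1],[0,0,0,0,0,0,1]]
  ]
}}

```text
t: 24.2
tcp_pos: [0.5097, -0.3938, 0.0529]
tool_rot: [0.922, 0.387, 0.001, 0.0]
wrist_force: [0.1, -0.1, -1.5]
width: 0.0094
```

```bash
python3 dn.py .5089 -.3935 .050 45.5 1 1
```

```text
24.2 [ 0.5097 -0.3938  0.0529] F [ 0.1204 -0.1335 -1.4999] w 0.009368018584205488 q [ 0.5427  0.7198  0.0665  1.9037 -0.0911  0.5191 -0.1039]
dist 3mm ang 0.1 rows 1 (min 1)
[-0.3, -0.8, 2.9, 0.1, -0.1, 0.1, 1.0]
```

>>> {"op": "jog_arm", "data": {
  "rows": [
    [[0,0,1.5,0,0,0,1],[0,0,1,0,0,0,1],[0,0,0,0,0,0,1]]
  ]
}}

```text
t: 24.5
tcp_pos: [0.5099, -0.3941, 0.0507]
tool_rot: [0.922, 0.387, 0.001, 0.001]
wrist_force: [0.1, 1.1, -0.6]
width: 0.0098
```

```bash
python3 dn.py .5089 -.3935 .049 45.5 1 1
```

```text
24.5 [ 0.5099 -0.3941  0.0507] F [ 0.0711  1.1235 -0.6414] w 0.009806880535075072 q [ 0.5432  0.7231  0.066   1.9038 -0.0913  0.5153 -0.1035]
dist 2mm ang 0.2 rows 1 (min 1)
[-0.3, -1.1, 1.7, 0.1, -0.1, 0.1, 1.0]
```

>>> {"op": "jog_arm", "data": {
  "rows": [
    [[0,0,1.2,0,0,0,1],[0,0,0,0,0,0,1]]
  ]
}}

```text
t: 24.7
tcp_pos: [0.5099, -0.3941, 0.0506]
tool_rot: [0.922, 0.387, 0.001, 0.001]
wrist_force: [-0.5, 1.8, 0.2]
width: 0.0093
```

>>> {"op": "jog_arm", "data": {
  "rows": [
    [[0,0,0,0,0,0,0.7],[0,0,0,0,0,0,0.4],[0,0,0,0,0,0,0.1],[0,0,0,0,0,0,-0.3],[0,0,0,0,0,0,-0.3],[0,0,0,0,0,0,-0.3]]
  ]
}}

```text
t: 25.3
tcp_pos: [0.5107, -0.3946, 0.0505]
tool_rot: [0.922, 0.387, 0.002, 0.001]
wrist_force: [1.0, 0.1, 0.7]
width: 0.0559
```

```bash
python3 dn.py .5089 -.3935 .15 45.5 3 -.3;  python3 - <<'E'
from h import *
from plant import robot,eyes
st=robot.get_state()
w=eyes.snapshot("wrist");w["st"]=st;pickle.dump(w,open("w23.pkl","wb"));crop(w,100,60,380,340,2,"pics/w23.png")
E
```

```text
25.3 [ 0.5107 -0.3946  0.0505] F [0.9704 0.0824 0.667 ] w 0.05594666118765207 q [ 0.5433  0.7237  0.0658  1.9031 -0.0915  0.5133 -0.1035]
dist 100mm ang 0.3 rows 3 (min 3)
[-0.1, -0.5, -33.2, 0.1, -0.0, 0.0, -0.3],
[-0.1, -0.6, -33.2, 0.1, -0.0, 0.0, -0.3],
[-0.1, -0.6, -33.2, 0.1, -0.0, 0.0, -0.3]
```

View pics/w23.png

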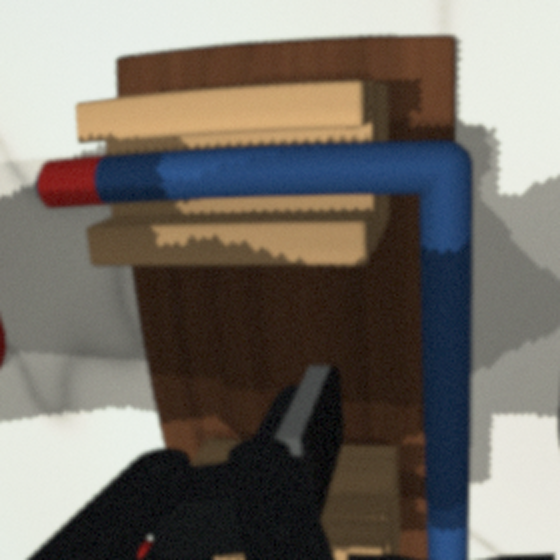

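Released and stable; retract straight up with plenty of clearance, then inspect.

>>> {"op": "jog_arm", "data": {
  "rows": [
    [[0,0,-10,0,0,0,-0.3],[0,0,-25,0,0,0,-0.3],[0,0,-35,0,0,0,-0.3],[0,0,-40,0,0,0,-0.3],[0,0,-30,0,0,0,-0.3],[0,30,-10,0,0,0,-0.3],[0,40,0,0,0,0,-0.3],[0,40,0,0,0,0,-0.3]]
  ]
}}

```text
t: 26.15
tcp_pos: [0.5862, -0.4688, 0.2122]
tool_rot: [0.922, 0.388, 0.001, -0.001]
wrist_force: [1.7, -0.3, 0.3]
width: 0.0555
```

Run:
```python
from h import *
from plant import robot,eyes
st=robot.get_state();print(st["t"],st["tcp_pos"],st["wrist_force"])
w=eyes.snapshot("wrist");w["st"]=st;pickle.dump(w,open("w24.pkl","wb"));cv2.imwrite("pics/w24.png",w["img"][:,:,::-1])
s=eyes.snapshot("scene");pickle.dump(s,open("scene24.pkl","wb"));cv2.imwrite("pics/s24.png",s["img"][:,:,::-1]);crop(s,210,90,300,180,7,"pics/s24c.png")
s=eyes.snapshot("top");pickle.dump(s,open("top24.pkl","wb"));cv2.imwrite("pics/t24.png",s["img"][:,:,::-1]);crop(s,390,175,500,275,6,"pics/t24c.png")
```

```text
26.15 [ 0.5862048  -0.46877986  0.21215235] [ 1.68189119 -0.30324686  0.27700666]
```

View pics/w24.png

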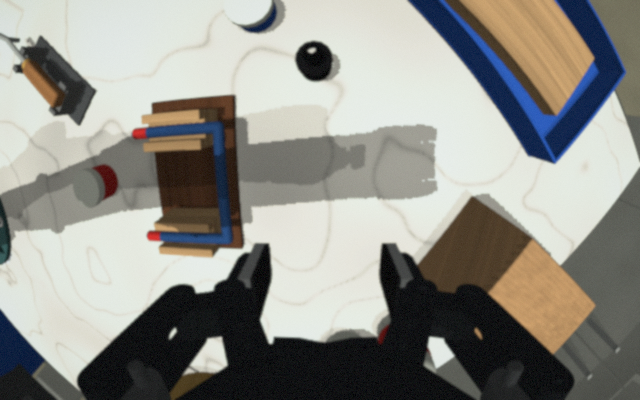

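View pics/s24.png

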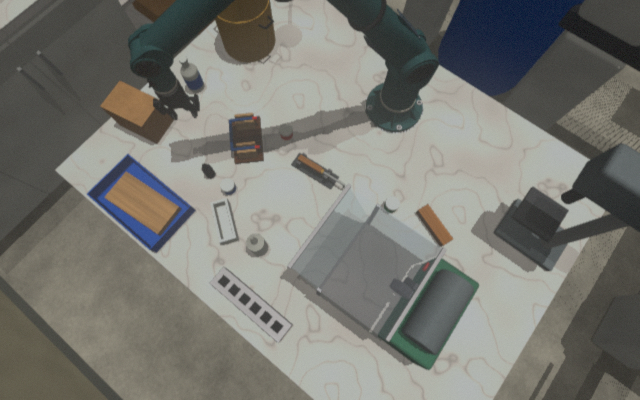

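View pics/t24.png

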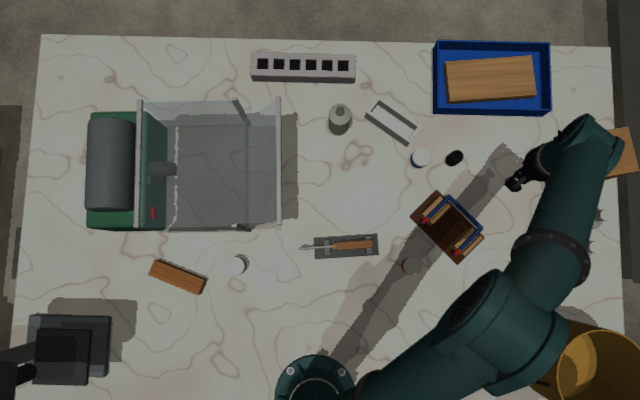

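View pics/t24c.png

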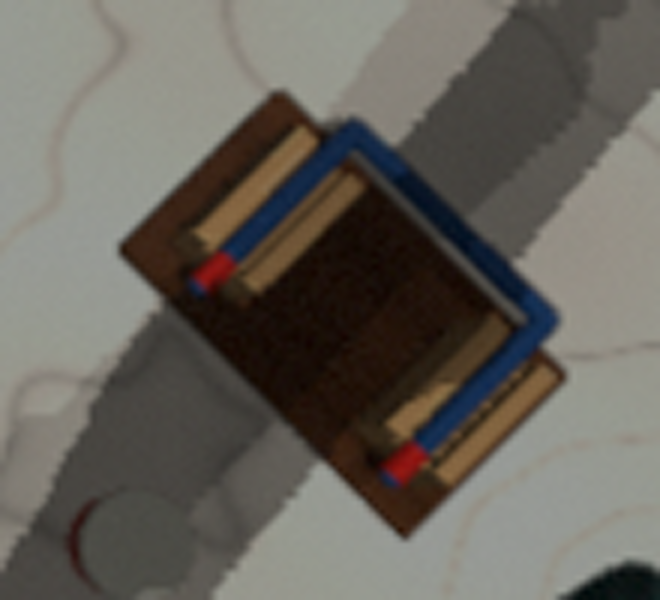

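View pics/s24c.png

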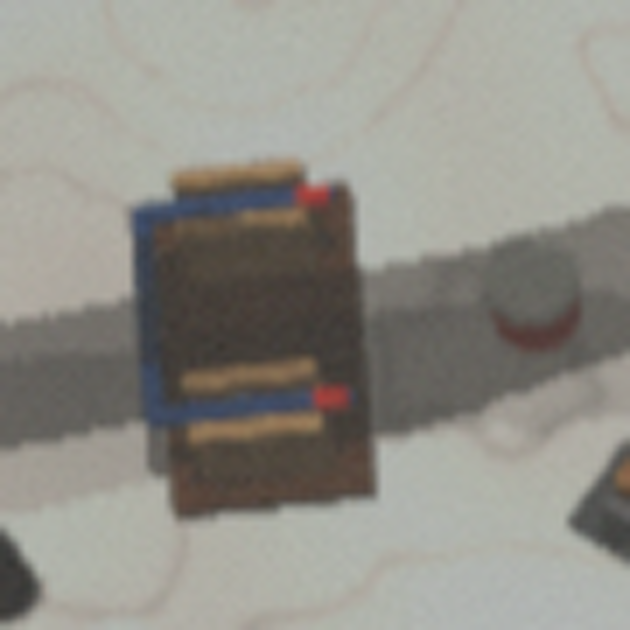

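>>> {"op": "jog_arm", "data": {
  "rows": [
    [[0,-15,-15,0,0,0,-0.3],[0,0,0,0,0,0,-0.3],[0,0,0,0,0,0,-0.3]]
  ]
}}

```text
t: 26.6
tcp_pos: [0.573, -0.4568, 0.2249]
tool_rot: [0.922, 0.387, -0.0, -0.003]
wrist_force: [0.0, 0.5, 0.4]
width: 0.0556
```

Run:
```python
from h import *
from plant import robot,eyes
np.set_printoptions(precision=4,suppress=True)
st=robot.get_state();print(st["t"],st["tcp_pos"],st["wrist_force"],st["torque"])
w=eyes.snapshot("wrist");w["st"]=st;pickle.dump(w,open("w25.pkl","wb"));crop(w,90,70,290,280,3.8,"pics/w25.png")
t0=load("top0.pkl");t1=load("top24.pkl");s0=load("scene0.pkl");s1=load("scene24.pkl")
for n,c,roi in [("handle",(5,30),(310,230,385,260))]:
    for tt in (t0,t1):
        hsv=cv2.cvtColor(tt["img"],cv2.COLOR_RGB2HSV);u0,v0,u1,v1=roi
        m=np.zeros(hsv.shape[:2],np.uint8);m[v0:v1,u0:u1]=cv2.inRange(hsv,(5,80,60),(30,255,255))[v0:v1,u0:u1];p=cv2.findNonZero(m)[:,0];print(len(p),p.mean(0),cv2.minAreaRect(p))
def shift(a,b,roi):
    u0,v0,u1,v1=roi;f=lambda s:cv2.cvtColor(s["img"],cv2.COLOR_RGB2GRAY)[v0:v1,u0:u1].astype(np.float32)
    return cv2.phaseCorrelate(f(a),f(b))
for n,roi in dict(hook=(295,228,385,266),squeeze=(322,95,358,140),mould=(360,96,420,150),jblue=(405,142,433,172),dye=(440,145,468,170),jgreen=(222,248,254,280),blank=(140,252,215,300),jred=(398,250,425,280)).items(): print("top",n,shift(t0,t1,roi))
for n,roi in dict(hook=(288,148,352,195),squeeze=(240,228,272,260),mould=(208,195,242,248),jblue=(218,178,240,200),dye=(198,160,220,182),jgreen=(378,192,402,216),blank=(412,200,456,250)).items(): print("scene",n,shift(s0,s1,roi))
```

```text
26.6 [ 0.573  -0.4568  0.2249] [0.0209 0.4887 0.3543] [ 0.0373 -0.0327 -0.0079]
318 [352.7421 245.2893] ((352.12542724609375, 245.31895446777344), (8.153047561645508, 40.11161804199219), 86.05481719970703)
324 [352.7253 244.6204] ((352.1342468261719, 244.6478729248047), (8.29631233215332, 40.10923767089844), 86.42366790771484)
top hook ((-0.018110353317382533, -0.1598560975461396), 0.9197145724296569)
top squeeze ((-0.05221843439151286, 0.501548662733164), 0.9887977726665544)
top mould ((0.023730888102214465, 0.009128485409672038), 0.9741098583480459)
top jblue ((0.0265135201574509, 0.02895149320000101), 0.9920239317417144)
top dye ((-0.0849311367272314, 0.435477603889332), 0.9961085755030314)
top jgreen ((-0.05293181013592374, -0.012444687553959), 0.9743383682798594)
top blank ((0.5559405007852689, 0.03415547973424182), 0.9612867457999124)
top jred ((-6.8415170901543085, -11.160739256539912), 0.07761319360615294)
scene hook ((-0.11764364986358089, 0.19673089323811155), 0.9257570536186298)
scene squeeze ((-0.07672529723329546, 0.03441976864596974), 0.95998849067837)
scene mould ((0.028171682034336953, -0.15303838023313787), 1.0097265796651564)
scene jblue ((0.019041075872697988, -0.07947599480979584), 0.9607757756279575)
scene dye ((0.01260826317645325, 0.06239475915884363), 0.9522622484299872)
scene jgreen ((0.07426450050081357, 0.08622887162603021), 1.0021193333797984)
scene blank ((0.4758513206062389, -0.12313530998887501), 0.9803157403733995)
```

View pics/w25.png

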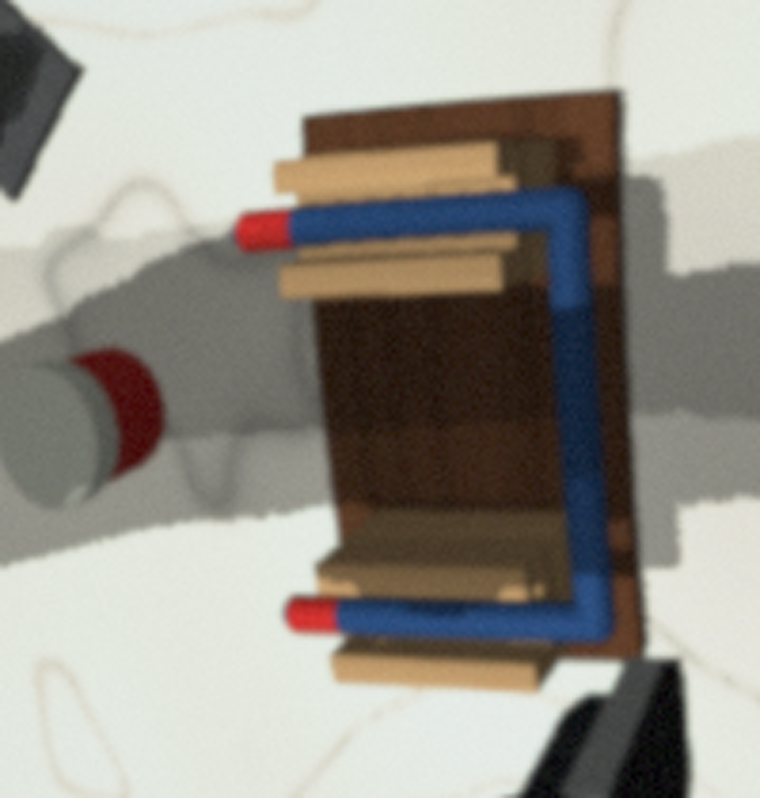

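Run:
```python
from h import *
np.set_printoptions(precision=4,suppress=True)
w=load("w25.pkl");t=load("top24.pkl");s=load("scene24.pkl")
W=lambda x,y:(90+x/3.8,70+y/3.8);T=lambda x,y:(390+x/6,175+y/6);S=lambda x,y:(210+x/7,90+y/7)
a=np.radians(45.5); ry=np.array([np.cos(a),np.sin(a)]); nx=np.array([-np.sin(a),np.cos(a)])
for n,a_,b,c in [("corner+",(570,208),(353,135),(153,412)),("corner-",(595,620),(540,322),(147,213)),("tip+",(240,232),(192,288),(348,397)),("tip-",(288,615),(385,478),(328,195))]:
    A=wrt(wray(w,*W(*a_)),ray(t,*T(*b)));B=wrt(wray(w,*W(*a_)),ray(s,*S(*c)));C=tri(t,T(*b),s,S(*c))
    X=wonz(w,*W(*a_),.056)[:2]
    print(n,A[0],B[0],C[0],"ry %.4f nx %.4f"%(X@ry-.0745,X@nx+.5883))
```

```text
corner+ [ 0.5484 -0.3529  0.0493] [ 0.5509 -0.3532  0.0586] [ 0.5475 -0.3551  0.0517] ry 0.0604 nx -0.0523
corner- [ 0.4635 -0.4386  0.0487] [ 0.4635 -0.4386  0.0501] [ 0.4632 -0.4379  0.0522] ry -0.0591 nx -0.0517
tip+ [ 0.4749 -0.2792  0.0539] [ 0.478  -0.28    0.0571] [ 0.4757 -0.2823  0.0472] ry 0.0599 nx 0.0525
tip- [ 0.3911 -0.3658  0.0555] [ 0.3958 -0.3656  0.06  ] [ 0.3918 -0.3698  0.047 ] ry -0.0608 nx 0.0527
```

```bash
python3 -c "
from plant import hand_in; print(hand_in())"
```

```text
the job is handed in; nothing more can be done
None
```

The bow is out from behind the guard and lies in the rack, one leg in each notch. The hooked rod is back on its rest, prong down. I handed the job in at about 27 s of the 69 s allowed; it reports no verdict.

I gripped the rod with the gripper leaned back 45 degrees and drew the bow out by its crossbar. On the first pull the prong rose to about 12 mm and slipped over the bar. I re-hooked it lower and the second pull brought the bow out. I then put the rod back at the pose where I had gripped it and picked the bow up by its crossbar. My first grip on the bow closed too near the fingertips, so I opened, lowered about 5 mm and gripped again.

Last checks:
- **Bow on the rack:** the legs lie at −59 to −61 mm and +60 mm across the rack, and the crossbar is about 52 mm from the middle.
- **Level:** triangulated heights of the four bow points are 47 to 60 mm. The pairs of views disagree by several millimetres, so this shows it level only to that accuracy.
- **Rod:** in the pictures it sits centred in its fork, within about 0.7 pixel (some 2 mm) of where it first lay.
- **Bystanders:** most match their first pictures to within about 0.15 pixel.
    - The squeeze bottle and dye bottle read about 0.5 pixel in the top view but not in the scene view.
    - The wood blank reads about 0.5 pixel in both. I take that as a fault of the comparison, since the arm never came near it.
    - The red jar was in the arm's shadow, so its comparison was not usable; it looks unmoved.
- **Robot:** the arm was clear of everything, with about 0.5 N at the wrist.

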